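Build up the ejector box of a small training mould

TASK

Build up the ejector box on the grey base plate: stand the red-banded bar centred along the red strip and the yellow-banded bar along the yellow strip, then lay the dark ejector plate, stud up, in the middle of the base plate between the bars and lengthways with them. Then lay the flat aluminium cover plate centred across both bars as a bridge, square to them, and set the copper insert, rib up, in the middle of the cover plate with its long side along the cover's long side. Leave the brass locating ring and the upright guide pillar where they are.

Things in the scene. Friction and masses are not known exactly. Their poses are not given: they have to be found in the camera images.
- base_plate: Grey painted square plate lying fixed on the bench, 150 x 150 x 16 mm. Origin: centre of its underside (bench level), z up; its top is at z = 16 mm. Its x axis runs along the two coloured strips, which lie 44 mm to either side of its centre (+y and -y). Its place and yaw vary.
- red_strip: Red painted strip on the base plate's top, 112 x 34 mm, flush, nothing to bump into. Origin: its centre, on the plate's top face (z = 16 mm); x along its length. It may be on either side of the base plate.
- yellow_strip: Yellow painted strip on the base plate's top, same size and axes as the red one, on the other side.
- red_bar: Loose aluminium bar with a red band round its middle, 100 (x) x 24 (y) x 36 (z) mm, about 0.24 kg, standing on a 24 mm wide face. Origin: centre of its underside, z up. Either way round will do.
- yellow_bar: Loose aluminium bar with a yellow band round its middle, otherwise the same as the red one.
- ejector_plate: Loose dark steel plate, 90 (x) x 44 (y) x 10 (z) mm, with an upright bright steel stud, 20 mm in diameter and 22 mm high, in the middle of its top (stud top 32 mm above the underside), about 0.32 kg. The stud is the handle. Origin: centre of its underside, z up. When the bars stand centred on their strips the gap between them is 64 mm wide, so there is 10 mm to spare on each side of the plate; fingers that open along the bars have the most room. Either way round will do.
- cover_plate: Loose flat bare aluminium plate with four black hole marks, 120 (x) x 56 (y) x 12 (z) mm, about 0.22 kg. Origin: centre of its underside, z up. It rests on the tops of the bars (52 mm above the bench), 4 mm clear of the stud, with its x axis along the base plate's y axis; the bars span 112 mm over their outer faces. Either way round will do.
- core_insert: Loose copper block, 46 (x) x 36 (y) x 18 (z) mm, with a rib of 28 x 16 mm, 6 mm high, on top (24 mm in all), about 0.28 kg. Origin: centre of its underside, z up. It ends on the cover plate's top, 64 mm above the bench, its x axis along the cover's x axis, either way round.
- locating_ring: Loose brass ring lying flat among the parts, 60 mm outside, 28 mm hole, 10 mm high. Origin: centre of its underside. To be left alone.
- guide_pillar: Loose bright steel pillar standing upright on the robot's left, 64 mm high, 20 mm in diameter on a 30 mm foot. Origin: centre of its underside. To be left alone.

How it is judged:
By the outcome, as a careful person would: the job done as asked, in the order asked, and still so for the second after the job is handed in, with the robot touching nothing.
It also fails if it takes over 122 s, if anything falls off the work surface, if the arm or the gripper's body presses on something with over 40 N, if the wrist force passes 120 N, or if a joint passes its speed limit or range.

ROBOT

A 7-joint arm with a two-finger parallel gripper is mounted at the origin on the work surface. World frame = base frame: x ahead of the robot, y to its left, z up, the work surface at z = 0. Lengths are in m, angles in rad, forces in N, time in s.
With the tool pointing down it reaches from about 0.35 to 0.9 m from the base axis. Payload 7.2 kg.
Tool frame: the origin (TCP) lies midway between the tips of the shut fingers; the grasp point (between the pads) lies 19 mm behind it (manip.pinch_z is the distance from the TCP to the grasp point, in m); z points along the fingers, x is the direction in which the jaws open and shut, and the axes are right-handed (so a half turn about z gives the same grasp; the last joint's range is limited). The gripper opens to 88 mm and grips with 3 to 60 N. Pads are 20 mm wide; open, the fingers measure 115 mm over their backs; the gripper's body (75 mm by 178 mm) begins 61 mm behind the grasp point.
Start: joints at [-1.332, 0.411, -0.013, 1.596, 0.006, 1.134, -0.082], TCP at [0.189, 0.596, 0.223] pointing down, gripper open.
Joint ranges: [-2.95, 2.95], [-0.29, 1.99], [-1.47, 1.44], [0.14, 2.54], [-1.03, 4.17], [0.13, 1.85], [-2.86, 2.86]. Speed limits (rad/s): [2.39, 2.39, 3.01, 3.01, 3.14, 3.14, 3.14].

INTERFACE

Orientations are given as a unit quaternion [w, x, y, z].
In Python, from bench import manip, eyes, ticket gives the robot as it stands.
- The arm moves only by the tool carry_out, never from a script. Its argument "rows" is a list of rows, each a list of 2 entries, a list of its own where there are three numbers: the shift along the world's x, y, z in m, then the turn, a rotation vector about the world's x, y, z in degrees. In form: [[[x, y, z], [ax, ay, az]], ...]. A call has 1 to 5 rows; each row shifts and turns the commanded pose from where the row before left it; what a row does not reach is not made up. A row lasts 1/12 s, in which the tool goes at most 41.7 mm and 7.16 degrees, less where a joint would pass 70% of its speed; a pose out of reach is approached as far as the arm can. A call is refused whole if a number of a shift passes 0.0417 or a number of a turn 7.16, either way. A call with a gripper value outside its range is refused whole. "gripper" is the finger opening in m, from 0 to 0.0878, set as the call begins (left out, the last holds). The fingers move at their own pace and stop on an object; "newtons" is the grip in N (left out, the last holds). Time passes only in rows, so rows that do not move let the fingers close. It gives the time, the measured TCP pose, the force and the opening at its end, in the units of the state.
- manip.state(): the state, without advancing time (a new reading comes with each control period).
- eyes.snapshot(name): name is "side" or "top"; returns (picture, depth): 384x512x3 uint8, red, green, blue; 384x512 float32, m along the optical axis (not along the pixel's ray), 0 where there is no reading.
- eyes.get_calibration(name): a dict with "intrinsics" (3x3 intrinsics, pixels), "camera_from_world" (4x4, takes a point from world to camera coordinates). Camera axes: x right, y up, looking along -z (the intrinsics and any distortion apply to the point x, -y, -z); pixel columns grow to the right and rows downward; lengths in m; the calibration is good to about 2 mm. A picture is of the moment at which its call begins. get_calibration takes no time and is no camera call.
- ticket.finish_job(): hands the job in, once; it reports no verdict.
The state is a dict: "time_s": time; "joint_positions": joint angles; "qvel": joint speeds; "effort": joint torques, N m; "eef_pos": TCP position; "tcp_rot": TCP orientation; "contact_force": force on the tool from outside, world axes, zero at the start; "moment": the same for the moment, N m; "opening": opening from 0.0 (shut) to 1.0 (fully open).
Only numpy, scipy, OpenCV 4.12 (cv2) and the standard library are available. Lean on these libraries where they do the work, as an engineer would, in place of code of your own. Each camera call takes 0.05 s, during which the arm holds its last target.

## Working session

There is one attempt and no reset: what is moved stays moved. The work goes in short steps, Python scripts to look and compute and a tool call to move; the robot and the scene stay as the last step left them, time stands still between calls to the robot, and variables do not carry over. Pictures are saved under pics/ and viewed, and the job is handed in when it is done.

Besides the shell and the picture viewer there is one more tool, called after ">>>" as name(argument=value, ...), one argument or row to a line, values as JSON. carry_out: Moves the arm, as the interface text tells. Its arguments: {"type":"object","properties":{"rows":{"type":"array"},"gripper":{"type":"number"},"newtons":{"type":"number"}},"required":["rows"]}

```bash
mkdir -p pics; ls; python3 - <<'E'
from bench import manip, eyes, ticket
import cv2,numpy as np
print(manip.state(), manip.pinch_z)
for n in("top","side"):
    p,d=eyes.snapshot(n); np.savez(f"{n}0.npz",p=p,d=d)
    cv2.imwrite(f"pics/{n}0.png",p[:,:,::-1])
    c=eyes.get_calibration(n); print(n,c)
E
```

```text
pics
{'time_s': 0.0, 'joint_positions': array([-1.33220659,  0.4118953 , -0.01273925,  1.59704549,  0.00557773,
        1.13426237, -0.08221864]), 'qvel': array([-0.00090026,  0.00056688,  0.00073443,  0.00034573, -0.00063809,
        0.00065144,  0.00094449]), 'effort': array([-9.43077066e-04, -5.87946653e+01,  6.41303714e-01, -2.91081083e+01,
       -5.37729613e-02,  1.84408994e-02,  1.58688376e-04]), 'eef_pos': array([0.18861675, 0.59533688, 0.22181118]), 'tcp_rot': array([ 4.97191626e-04,  8.06839046e-01,  5.90770795e-01, -6.10970560e-04]), 'contact_force': array([0.25985619, 0.24544502, 0.60413679]), 'moment': array([ 0.03140527, -0.01034105, -0.0166519 ]), 'opening': 1.0033956003942293} 0.0187
top {'intrinsics': array([[499.32427867,   0.        , 252.56292967],
       [  0.        , 499.32427867, 194.99708192],
       [  0.        ,   0.        ,   1.        ]]), 'camera_from_world': array([[-0.01651713, -0.99984997, -0.0052177 ,  0.11675468],
       [ 0.97773569, -0.01724315,  0.20913059, -0.52865297],
       [-0.20918918, -0.0016473 ,  0.9778738 , -1.16377547],
       [ 0.        ,  0.        ,  0.        ,  1.        ]])}
side {'intrinsics': array([[372.42618807,   0.        , 250.51934167],
       [  0.        , 372.42618807, 185.73501692],
       [  0.        ,   0.        ,   1.        ]]), 'camera_from_world': array([[-0.98136686, -0.19186972,  0.01025152,  0.51952285],
       [ 0.13660718, -0.65920384,  0.73945167, -0.03560335],
       [-0.13512054,  0.7270738 ,  0.67313159, -1.05647193],
       [ 0.        ,  0.        ,  0.        ,  1.        ]])}
```

View pics/top0.png

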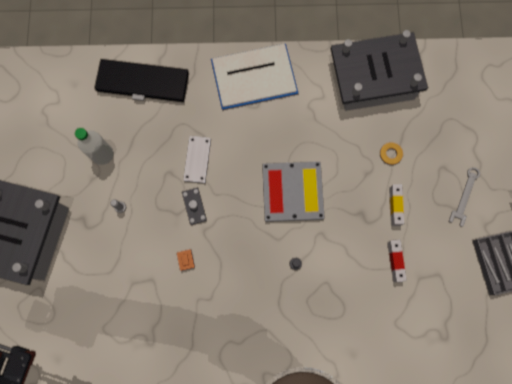

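View pics/side0.png

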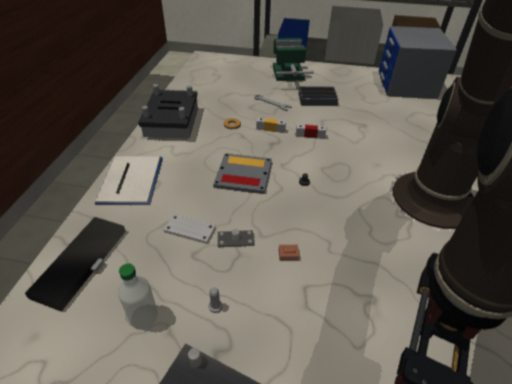

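```bash
cat > h.py <<'E'
import numpy as np,cv2
from bench import eyes
def cal(n):
    c=eyes.get_calibration(n); return np.array(c["intrinsics"]),np.array(c["camera_from_world"])
def ray(n,uv):
    K,T=cal(n); uv=np.atleast_2d(np.asarray(uv,float))
    r=np.c_[(uv[:,0]-K[0,2])/K[0,0],-(uv[:,1]-K[1,2])/K[1,1],-np.ones(len(uv))]
    R=T[:3,:3]; o=-R.T@T[:3,3]; return o,r@R
def atz(n,uv,z):
    o,d=ray(n,uv); s=(z-o[2])/d[:,2]; return o+s[:,None]*d
def cloud(n,dep):
    H,W=dep.shape; v,u=np.mgrid[:H,:W]; o,d=ray(n,np.c_[u.ravel(),v.ravel()])
    return (o+dep.ravel()[:,None]*d).reshape(H,W,3)
def proj(n,P):
    K,T=cal(n); P=np.atleast_2d(P); c=P@T[:3,:3].T+T[:3,3]
    return np.c_[K[0,0]*c[:,0]/-c[:,2]+K[0,2],-K[1,1]*c[:,1]/-c[:,2]+K[1,2]]
E
python3 - <<'E'
from h import *
D=np.load("top0.npz");p,d=D['p'],D['d'];C=cloud("top",d)
for nm,uv in dict(bench=(340,240),cover=(190,159),ej=(187,200),stud=(193,204),cop=(186,260),base=(293,190),red=(276,190),yb=(398,204),rb=(398,261),ring=(392,144),knob=(296,264),pill=(116,203)).items():
    print(nm,C[uv[1],uv[0]].round(4),p[uv[1],uv[0]])
a=cv2.resize(p[100:300,80:280],None,fx=4,fy=4,interpolation=cv2.INTER_CUBIC)[:600]
cv2.imwrite("pics/a.png",a[:,:,::-1])
b=cv2.resize(p[130:290,250:420],None,fx=3.7,fy=3.7,interpolation=cv2.INTER_CUBIC)
cv2.imwrite("pics/b.png",b[:,:,::-1])
E
```

```text
bench [ 0.4235 -0.1098 -0.0017] [163 150 137]
cover [0.6374 0.2672 0.0128] [175 165 162]
ej [0.5308 0.2744 0.0083] [73 70 71]
stud [0.5161 0.2565 0.0286] [159 152 149]
cop [0.378  0.2731 0.0235] [168 100  59]
base [0.5509 0.005  0.0132] [126 123 123]
red [0.5517 0.0481 0.013 ] [156  25  16]
yb [ 0.5052 -0.2504  0.039 ] [180 148   0]
rb [ 0.3661 -0.2413  0.0329] [148  21  12]
ring [ 0.6695 -0.256   0.0089] [170 127  52]
knob [0.3634 0.0052 0.0285] [73 70 70]
pill [0.5158 0.44   0.0598] [114 109 106]
```

```bash
python3 - <<'E'
from h import *
for n,boxes in dict(top=dict(cover=(178,130,218,190),ej=(178,183,212,228),cop=(172,245,200,275),base=(258,157,330,226),yb=(385,178,411,228),rb=(385,235,411,288))).items():
  pass
D=np.load("top0.npz");p,d=D['p'],D['d'];C=cloud("top",d)
print("benchz",np.median(C[230:250,330:370,2]))
boxes=dict(cover=((178,130,218,190),.012),ej=((178,183,212,228),.010),cop=((172,245,200,275),.018),base=((258,157,330,226),.016),yb=((385,178,411,228),.036),rb=((385,235,411,288),.036))
for k,((a,b,c,e),h) in boxes.items():
    Z=C[b:e,a:c]; m=np.abs(Z[...,2]-h)<0.004
    q=Z[m]; v,u=np.nonzero(m); P=atz("top",np.c_[u+a,v+b],h)[:,:2]
    r=cv2.minAreaRect(P.astype(np.float32)*1000)
    print(k,m.sum(),q[:,2].mean().round(4),"mean",P.mean(0).round(4),"rect",r, "area_mm2",0)
E
```

```text
benchz -0.0011787028718388548
cover 852 0.0112 mean [0.6369 0.2501] rect ((628.0106201171875, 251.43154907226562), (55.89731216430664, 143.52316284179688), 82.79959869384766) area_mm2 0
ej 462 0.0091 mean [0.5166 0.2574] rect ((519.3522338867188, 249.0467987060547), (90.28228759765625, 61.00189971923828), 14.95063304901123) area_mm2 0
cop 204 0.0177 mean [0.3808 0.277 ] rect ((381.3253479003906, 276.69256591796875), (45.7751579284668, 35.85871124267578), 12.146720886230469) area_mm2 0
base 2936 0.0153 mean [0.5491 0.0062] rect ((550.2131958007812, 6.303215026855469), (150.25778198242188, 149.62518310546875), 1.1314488649368286) area_mm2 0
yb 350 0.0356 mean [ 0.5063 -0.2506] rect ((507.4783630371094, -250.84999084472656), (25.83671760559082, 98.37297058105469), 89.44212341308594) area_mm2 0
rb 377 0.0355 mean [ 0.3682 -0.2408] rect ((369.3224182128906, -240.70806884765625), (99.2468490600586, 25.71712303161621), 3.6429998874664307) area_mm2 0
```

View pics/a.png

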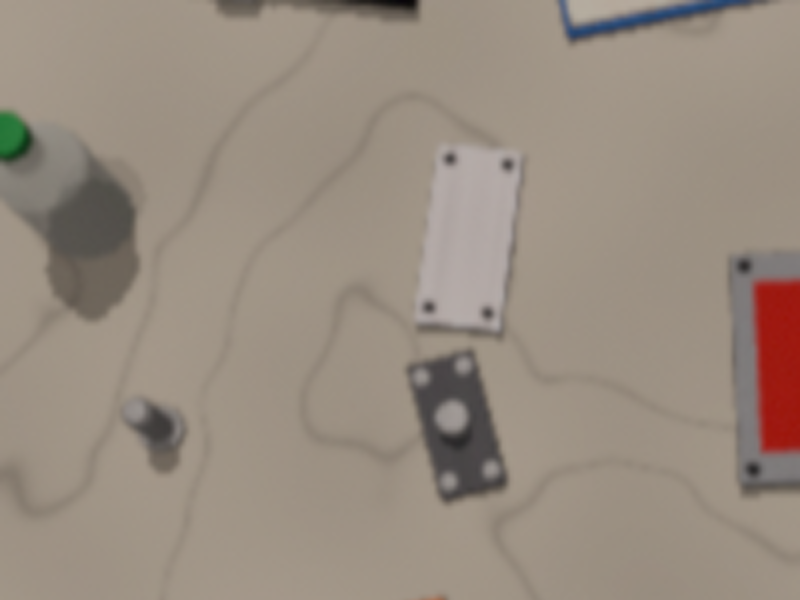

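View pics/b.png

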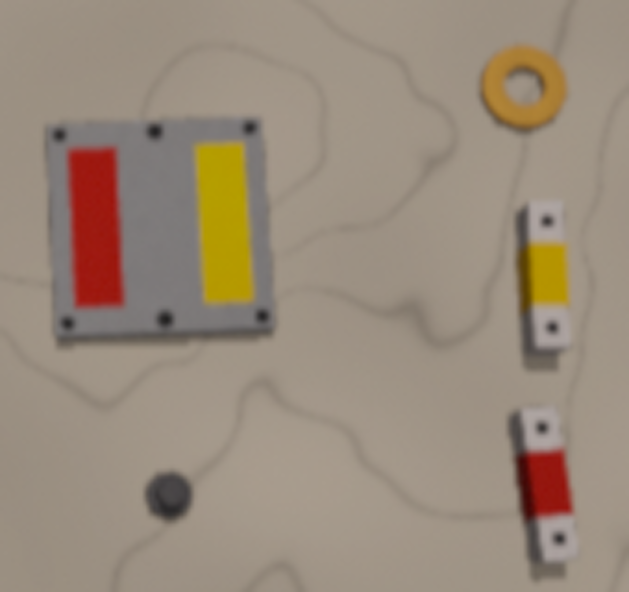

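```bash
cat >> h.py <<'E'
from scipy.ndimage import map_coordinates, gaussian_filter
from scipy.optimize import least_squares
def fitrect(n,img,x,y,yaw,L,W,z,rng=3.0,it=8,skip=()):
    """rectangle L(x) x W(y) at height z; snap edges to gradient peaks. returns x,y,yaw,rms(mm)"""
    I=img.astype(float); I=np.stack([gaussian_filter(I[...,c],0.6) for c in range(3)],-1)
    p=np.array([x,y,yaw])
    offs=np.arange(-rng,rng+.01,.25)
    for k in range(it):
        c,s=np.cos(p[2]),np.sin(p[2]); res=[]
        for ei,(nx,ny,h,l) in enumerate([(1,0,L/2,W),(-1,0,L/2,W),(0,1,W/2,L),(0,-1,W/2,L)]):
            if ei in skip: continue
            for t in np.linspace(-.4,.4,25)*l:
                loc=np.array([nx*h+ny*t, ny*h+nx*t]); nr=np.array([nx,ny])
                R=np.array([[c,-s],[s,c]]); P=np.r_[p[:2]+R@loc,z]; N=np.r_[R@nr,0]
                a=proj(n,np.array([P,P+N*.001])); g=a[1]-a[0]; mm=np.linalg.norm(g); g/=mm
                pts=a[0]+offs[:,None]*g
                pr=np.stack([map_coordinates(I[...,ch],[pts[:,1],pts[:,0]],order=1) for ch in range(3)],-1)
                gr=np.linalg.norm(np.gradient(pr,axis=0),axis=1)
                w=gr**2*np.exp(-(offs/(rng*.7))**2)
                if gr.max()<2: continue
                j=np.argmax(w); lo,hi=max(0,j-3),min(len(w),j+4)
                o=(w[lo:hi]*offs[lo:hi]).sum()/w[lo:hi].sum()
                res.append((ei,loc,nr,o/mm/1000))
        if len(res)<8: return None
        A=[];b=[];
        for ei,loc,nr,o in res:
            R=np.array([[c,-s],[s,c]]); N=R@nr; Rl=R@loc
            A.append([N[0],N[1],N@np.array([-Rl[1],Rl[0]])]); b.append(o)
        A=np.array(A);b=np.array(b)
        r=least_squares(lambda d:(A@d-b)*1000,np.zeros(3),loss='soft_l1')
        p=p+r.x
    e={i:1000*np.median([o for ei,_,_,o in res if ei==i]) for i in range(4) if i not in skip}
    return p,{k:round(v,2) for k,v in e.items()}
OBJ=dict(red_strip=(.112,.034,.016),yellow_strip=(.112,.034,.016),base=(.15,.15,.016),red_bar=(.1,.024,.036),yellow_bar=(.1,.024,.036),
 ej=(.09,.044,.010),cover=(.12,.056,.012),cop=(.046,.036,.018))
E
cat > m.py <<'E'
from h import *
import sys
D=np.load("top0.npz");S=np.load("side0.npz")
d2=np.deg2rad
G=dict(base=(.550,.006,d2(1)),red_strip=(.55,.050,d2(1)),yellow_strip=(.55,-.038,d2(1)),yellow_bar=(.5075,-.2508,d2(-0.6)),red_bar=(.3693,-.2407,d2(3.6)),
 ej=(.5170,.2570,d2(15)),cover=(.637,.250,d2(-7.2)),cop=(.3813,.2767,d2(12.1)))
for k,g in G.items():
    for n,im in(("top",D['p']),("side",S['p'])):
        r=fitrect(n,im,*g,*OBJ[k])
        print(k,n,(r[0][:2]*1000).round(1),np.rad2deg(r[0][2]).round(2),r[1])
for n in("top","side"):
    K,T=cal(n); print(n,-T[:3,:3].T@T[:3,3])
E
python3 m.py
```

```text
base top [550.2   6.6] 1.1 {0: np.float64(-1.1), 1: np.float64(-0.8), 2: np.float64(0.66), 3: np.float64(0.78)}
base side [547.5   8. ] 1.13 {0: np.float64(1.65), 1: np.float64(1.88), 2: np.float64(0.16), 3: np.float64(0.09)}
red_strip top [549.   49.9] 0.98 {0: np.float64(-0.28), 1: np.float64(-0.25), 2: np.float64(-0.53), 3: np.float64(-0.4)}Traceback (most recent call last):
  File "m.py", line 9, in <module>
    r=fitrect(n,im,*g,*OBJ[k])
  File "h.py", line 31, in fitrect
    a=proj(n,np.array([P,P+N*.001])); g=a[1]-a[0]; mm=np.linalg.norm(g); g/=mm
  File "h.py", line 15, in proj
    K,T=cal(n); P=np.atleast_2d(P); c=P@T[:3,:3].T+T[:3,3]
        ~~~^^^
  File "h.py", line 4, in cal
    c=eyes.get_calibration(n); return np.array(c["intrinsics"]),np.array(c["camera_from_world"])
ValueError: time passes only in moves, steps and waits
```

```bash
cat > calib.py <<'E'
import numpy as np
A=np.array
CAL=dict(top=(A([[499.32427867,0,252.56292967],[0,499.32427867,194.99708192],[0,0,1]]),A([[-0.01651713,-0.99984997,-0.0052177,0.11675468],[0.97773569,-0.01724315,0.20913059,-0.52865297],[-0.20918918,-0.0016473,0.9778738,-1.16377547],[0,0,0,1]])),
side=(A([[372.42618807,0,250.51934167],[0,372.42618807,185.73501692],[0,0,1]]),A([[-0.98136686,-0.19186972,0.01025152,0.51952285],[0.13660718,-0.65920384,0.73945167,-0.03560335],[-0.13512054,0.7270738,0.67313159,-1.05647193],[0,0,0,1]])))
E
python3 - <<'E'
s=open('h.py').read()
i=s.index("def cal(n)");j=s.index("def ray")
s=s[:i]+"from calib import CAL\ndef cal(n): return CAL[n]\n"+s[j:]
open('h.py','w').write(s.replace("from bench import eyes\n",""))
E
python3 m.py
```

```text
base top [550.2   6.6] 1.1 {0: np.float64(-1.1), 1: np.float64(-0.8), 2: np.float64(0.66), 3: np.float64(0.78)}
base side [547.5   8. ] 1.13 {0: np.float64(1.65), 1: np.float64(1.88), 2: np.float64(0.16), 3: np.float64(0.09)}
red_strip top [549.   49.9] 0.98 {0: np.float64(-0.28), 1: np.float64(-0.25), 2: np.float64(-0.53), 3: np.float64(-0.4)}
red_strip side [550.2  50.8] 0.87 {0: np.float64(-0.15), 1: np.float64(-0.16), 2: np.float64(-0.03), 3: np.float64(-0.09)}
yellow_strip top [550.7 -37.9] 1.3 {0: np.float64(-0.76), 1: np.float64(-1.08), 2: np.float64(-0.6), 3: np.float64(-0.63)}
yellow_strip side [551.8 -37.2] 1.12 {0: np.float64(0.16), 1: np.float64(0.2), 2: np.float64(0.12), 3: np.float64(0.04)}
yellow_bar top [ 507.6 -250.6] -1.46 {0: np.float64(-0.08), 1: np.float64(0.13), 2: np.float64(-0.13), 3: np.float64(0.02)}
yellow_bar side [ 500.2 -248.5] -6.36 {0: np.float64(-1.97), 1: np.float64(-2.66), 2: np.float64(-0.16), 3: np.float64(-0.18)}
red_bar top [ 367.6 -240.8] 4.11 {0: np.float64(-0.9), 1: np.float64(-0.19), 2: np.float64(-0.03), 3: np.float64(0.02)}
red_bar side [ 
[... 175 characters left out ...]
 2: np.float64(0.04), 3: np.float64(0.16)}
ej side [515.3 265.2] 15.79 {0: np.float64(0.28), 1: np.float64(0.28), 2: np.float64(0.41), 3: np.float64(3.89)}
cover top [638.8 250.3] -7.08 {0: np.float64(-0.02), 1: np.float64(-0.25), 2: np.float64(-0.98), 3: np.float64(-0.93)}
cover side [640.1 251.6] -6.88 {0: np.float64(-3.83), 1: np.float64(-0.65), 2: np.float64(-0.14), 3: np.float64(-3.58)}
cop top [377.7 274.9] 12.59 {0: np.float64(1.39), 1: np.float64(1.9), 2: np.float64(0.6), 3: np.float64(0.69)}
cop side [382.2 279.6] 12.31 {0: np.float64(1.12), 1: np.float64(1.22), 2: np.float64(-0.17), 3: np.float64(-0.11)}
top [0.27536209 0.10570443 1.24919224]
side [0.37195512 0.8443439  0.73214569]
```

>>> carry_out(
  rows=[
    [[0.022,-0.034,-0.002],[0,0,4.3]],
    [[0.022,-0.034,-0.002],[0,0,4.3]],
    [[0.022,-0.034,-0.002],[0,0,4.3]],
    [[0.022,-0.034,-0.002],[0,0,4.3]],
    [[0.022,-0.034,-0.002],[0,0,4.3]],
  ],
  gripper=0.06,
  newtons=30,
)

```text
time_s: 0.52
eef_pos: [0.2993, 0.4239, 0.2122]
tcp_rot: [0.0, 0.681, 0.732, -0.0]
contact_force: [0.9, 0.7, 0.1]
opening: 0.691
```

>>> carry_out(
  rows=[
    [[0.022,-0.034,-0.002],[0,0,0]],
    [[0.022,-0.034,-0.002],[0,0,0]],
    [[0.022,-0.034,-0.002],[0,0,0]],
    [[0.022,-0.034,-0.002],[0,0,0]],
    [[0.022,-0.034,-0.002],[0,0,0]],
  ],
)

```text
time_s: 0.93
eef_pos: [0.4093, 0.2538, 0.2025]
tcp_rot: [-0.0, 0.682, 0.731, 0.0]
contact_force: [0.6, 0.9, 0.6]
opening: 0.683
```

>>> carry_out(
  rows=[
    [[-0.003,-0.038,-0.008],[0,0,0]],
    [[-0.003,-0.038,-0.008],[0,0,0]],
    [[-0.003,-0.038,-0.008],[0,0,0]],
    [[-0.003,-0.038,-0.008],[0,0,0]],
    [[-0.003,-0.038,-0.008],[0,0,0]],
  ],
)

```text
time_s: 1.35
eef_pos: [0.3931, 0.064, 0.1623]
tcp_rot: [-0.0, 0.682, 0.731, 0.0]
contact_force: [0.9, 0.3, -0.2]
opening: 0.682
```

>>> carry_out(
  rows=[
    [[-0.003,-0.038,-0.008],[0,0,0]],
    [[-0.003,-0.038,-0.008],[0,0,0]],
    [[-0.003,-0.038,-0.008],[0,0,0]],
    [[-0.003,-0.038,-0.008],[0,0,0]],
    [[-0.003,-0.038,-0.008],[0,0,0]],
  ],
)

```text
time_s: 1.77
eef_pos: [0.3782, -0.1259, 0.1224]
tcp_rot: [0.0, 0.682, 0.731, 0.0]
contact_force: [1.1, 0.6, 0.1]
opening: 0.677
```

>>> carry_out(
  rows=[
    [[-0.003,-0.038,-0.008],[0,0,0]],
    [[-0.003,-0.038,-0.007],[0,0,0]],
    [[-0.003,-0.038,-0.007],[0,0,0]],
    [[0,0,0],[0,0,0]],
  ],
)

```text
time_s: 2.1
eef_pos: [0.3679, -0.2451, 0.1001]
tcp_rot: [0.001, 0.685, 0.728, -0.001]
contact_force: [-0.4, 0.7, 0.1]
opening: 0.685
```

```bash
cat > look.py <<'E'
import sys
from bench import manip,eyes
from h import *
tag=sys.argv[1]; cams=sys.argv[2].split(",")
for n in cams:
    p,d=eyes.snapshot(n); np.savez(f"{n}{tag}.npz",p=p,d=d); 
    if len(sys.argv)>3:
        x,y,w,h,f=map(float,sys.argv[3].split(",")); x,y,w,h=map(int,(x,y,w,h))
        p=cv2.resize(p[y:y+h,x:x+w],None,fx=f,fy=f,interpolation=cv2.INTER_CUBIC)
    cv2.imwrite(f"pics/{n}{tag}.png",p[:,:,::-1])
s=manip.state(); q=s["tcp_rot"]
print(s["time_s"],s["eef_pos"].round(4),"yaw",np.rad2deg(2*np.arctan2(q[2],q[1])).round(2),q.round(4),s["contact_force"].round(1),s["opening"])
E
python3 look.py 1 top,side
```

```text
2.2 [ 0.3688 -0.2395  0.1002] yaw 93.68 [-5.000e-04  6.840e-01  7.295e-01 -5.000e-04] [0.3 1.  0. ] 0.6830425251022548
```

View pics/side1.png

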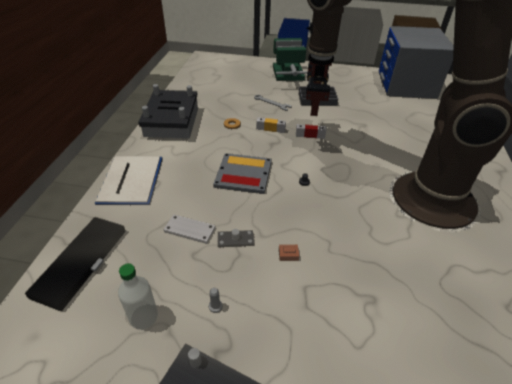

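>>> carry_out(
  rows=[
    [[0,-0.001,-0.025],[0,0,0]],
    [[0,0,-0.03],[0,0,0]],
    [[0,0,-0.025],[0,0,0]],
    [[0,0,-0.012],[0,0,0]],
    [[0,0,0],[0,0,0]],
  ],
)

```text
time_s: 2.62
eef_pos: [0.3686, -0.2366, 0.0066]
tcp_rot: [-0.002, 0.682, 0.732, -0.0]
contact_force: [-0.4, 0.6, 0.2]
opening: 0.682
```

>>> carry_out(
  rows=[
    [[0,0,0],[0,0,0]],
    [[0,0,0],[0,0,0]],
    [[0,0,0],[0,0,0]],
    [[0,0,0],[0,0,0]],
  ],
  gripper=0.0,
  newtons=30,
)

```text
time_s: 2.95
eef_pos: [0.3706, -0.2392, 0.0097]
tcp_rot: [0.001, 0.682, 0.731, 0.0]
contact_force: [0.2, 0.6, -0.9]
opening: 0.419
```

>>> carry_out(
  rows=[
    [[0,0,0],[0,0,0]],
    [[0,0,0],[0,0,0]],
    [[0,0,0],[0,0,0]],
    [[0,0,0],[0,0,0]],
  ],
)

```text
time_s: 3.28
eef_pos: [0.3703, -0.2394, 0.0092]
tcp_rot: [0.0, 0.682, 0.731, 0.0]
contact_force: [-0.7, 0.4, 7.8]
opening: 0.272
```

```bash
python3 look.py 2 top 320,160,130,150,4
```

```text
3.3333 [ 0.3702 -0.2394  0.0092] yaw 93.92 [4.000e-04 6.825e-01 7.309e-01 3.000e-04] [-1.   0.4  7.2] 0.2739944815652152
```

View pics/top2.png

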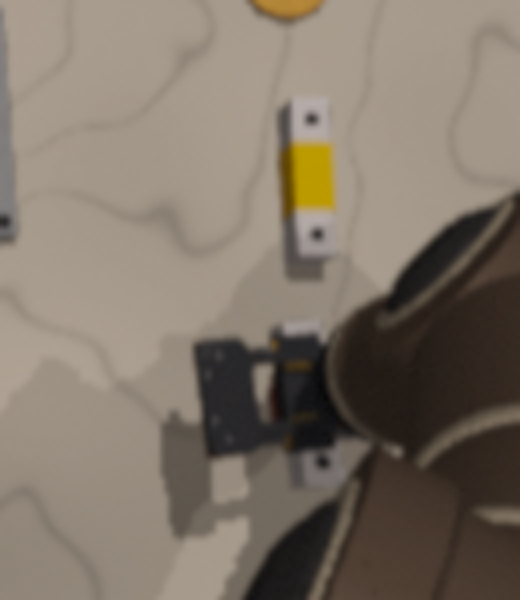

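>>> carry_out(
  rows=[
    [[0,0,0.02],[0,0,0]],
    [[0,0,0.035],[0,0,0]],
    [[0.01,0.016,0.03],[0,0,0]],
    [[0.02,0.032,0],[0,0,0]],
    [[0.02,0.032,0],[0,0,-0.7]],
  ],
)

```text
time_s: 3.75
eef_pos: [0.4209, -0.1594, 0.0955]
tcp_rot: [0.002, 0.688, 0.725, 0.001]
contact_force: [0.5, 0.7, -4.3]
opening: 0.273
```

>>> carry_out(
  rows=[
    [[0.02,0.032,0],[0,0,-0.7]],
    [[0.02,0.032,0],[0,0,-0.7]],
    [[0.02,0.032,0],[0,0,-0.7]],
    [[0.02,0.032,0],[0,0,0]],
    [[0.02,0.032,0],[0,0,0]],
  ],
)

```text
time_s: 4.17
eef_pos: [0.52, 0.0027, 0.0935]
tcp_rot: [-0.0, 0.7, 0.714, -0.0]
contact_force: [0.9, -1.2, -2.6]
opening: 0.27
```

>>> carry_out(
  rows=[
    [[0.02,0.032,0],[0,0,0]],
    [[0.011,0.018,-0.01],[0,0,0]],
    [[0,0,-0.01],[0,0,0]],
    [[0,0,0],[0,0,0]],
    [[0,0,0],[0,0,0]],
  ],
)

```text
time_s: 4.58
eef_pos: [0.5494, 0.0498, 0.0728]
tcp_rot: [-0.001, 0.7, 0.714, -0.001]
contact_force: [-0.2, -0.8, -3.0]
opening: 0.272
```

```bash
python3 look.py 3 side 190,110,130,110,5
```

```text
4.6333 [0.5498 0.0493 0.0734] yaw 91.03 [-2.000e-04  7.008e-01  7.134e-01 -9.000e-04] [-0.4 -1.4 -2.8] 0.2679008749488098
```

View pics/side3.png

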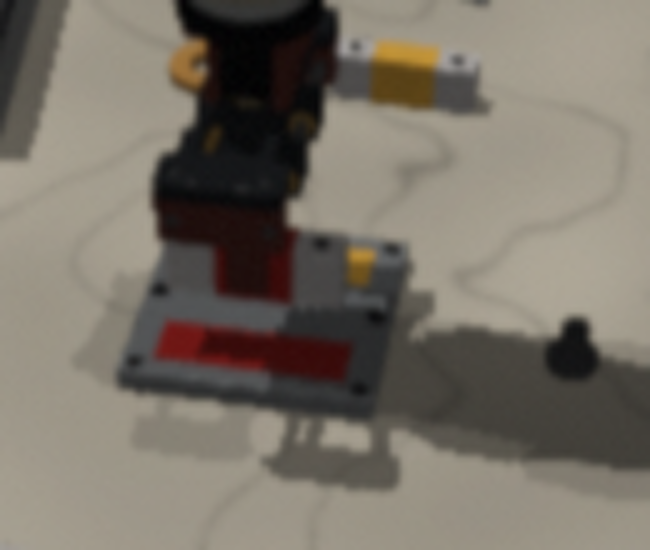

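>>> carry_out(
  rows=[
    [[0.001,0.001,-0.016],[0,0,0]],
    [[0,0.0005,-0.016],[0,0,0]],
    [[0,0,-0.01],[0,0,0]],
    [[0,0,-0.004],[0,0,0]],
    [[0,0,0],[0,0,0]],
  ],
)

```text
time_s: 5.05
eef_pos: [0.5511, 0.0513, 0.0272]
tcp_rot: [-0.0, 0.701, 0.714, -0.001]
contact_force: [-0.2, -0.8, -3.2]
opening: 0.271
```

>>> carry_out(
  rows=[
    [[0,0,-0.001],[0,0,0]],
    [[0,0,-0.001],[0,0,0]],
    [[0,0,0],[0,0,0]],
  ],
)

```text
time_s: 5.3
eef_pos: [0.5522, 0.0523, 0.0262]
tcp_rot: [0.0, 0.7, 0.714, 0.0]
contact_force: [-0.1, -0.1, -2.9]
opening: 0.273
```

>>> carry_out(
  rows=[
    [[0,0,-0.001],[0,0,0]],
    [[0,0,0],[0,0,0]],
    [[0,0,0],[0,0,0]],
  ],
)

```text
time_s: 5.55
eef_pos: [0.5522, 0.0524, 0.0253]
tcp_rot: [0.0, 0.7, 0.714, 0.0]
contact_force: [-1.6, -0.1, 3.3]
opening: 0.276
```

>>> carry_out(
  rows=[
    [[0,0,0.001],[0,0,0]],
    [[-0.001,-0.001,0],[0,0,0]],
    [[0,0,-0.001],[0,0,0]],
    [[0,0,0],[0,0,0]],
  ],
)

```text
time_s: 5.88
eef_pos: [0.5506, 0.0512, 0.0253]
tcp_rot: [-0.0, 0.7, 0.714, 0.0]
contact_force: [-3.9, -0.9, 8.9]
opening: 0.272
```

>>> carry_out(
  rows=[
    [[0,0,0],[0,0,0]],
    [[0,0,0],[0,0,0]],
    [[0,0,0],[0,0,0]],
  ],
  gripper=0.045,
)

```text
time_s: 6.13
eef_pos: [0.5509, 0.0513, 0.0246]
tcp_rot: [0.0, 0.7, 0.714, 0.0]
contact_force: [1.0, 0.6, 0.4]
opening: 0.459
```

>>> carry_out(
  rows=[
    [[0,0,0.015],[0,0,0]],
    [[0,0,0.035],[0,0,0]],
    [[0,-0.01,0.035],[0,0,0]],
    [[-0.004,-0.035,0.01],[0,0,-0.6]],
    [[-0.006,-0.04,0],[0,0,-0.6]],
  ],
)

```text
time_s: 6.55
eef_pos: [0.5435, -0.032, 0.1227]
tcp_rot: [0.002, 0.706, 0.708, 0.003]
contact_force: [1.6, -0.7, -0.6]
opening: 0.514
```

>>> carry_out(
  rows=[
    [[-0.006,-0.04,0],[0,0,-0.6]],
    [[-0.006,-0.04,0],[0,0,-0.4]],
    [[-0.006,-0.04,0],[0,0,0]],
    [[-0.006,-0.04,0],[0,0,0]],
    [[-0.006,-0.04,0],[0,0,0]],
  ],
)

```text
time_s: 6.97
eef_pos: [0.5102, -0.2355, 0.1197]
tcp_rot: [0.0, 0.714, 0.701, 0.0]
contact_force: [1.8, -0.3, 0.2]
opening: 0.508
```

```bash
python3 look.py 4 top 240,140,180,140,4.2; cp side0.npz /dev/null
cat > fit.py <<'E'
import sys
from h import *
# tag cam name x y yawdeg [z]
tag,n=sys.argv[1:3]; im=np.load(f"{n}{tag}.npz")['p']
for a in sys.argv[3:]:
    k,x,y,w,z=a.split(","); L,W,_=OBJ[k]
    r=fitrect(n,im,float(x)/1000,float(y)/1000,np.deg2rad(float(w)),L,W,float(z)/1000)
    print(k,None if r is None else ((r[0][:2]*1000).round(1),np.rad2deg(r[0][2]).round(2),{i:float(v) for i,v in r[1].items()}))
E
python3 fit.py 4 top red_bar,549.5,50.5,1.1,52 yellow_strip,550.7,-37.9,1.1,16
```

```text
7.0167 [ 0.5076 -0.2455  0.1205] yaw 88.41 [ 0.0024  0.7168  0.6972 -0.0019] [-0.7 -6.9  1.8] 0.50954216417824
red_bar (array([547.1,  50.6]), np.float64(1.46), {0: 0.07, 1: 0.16, 2: 0.02, 3: 1.58})
yellow_strip (array([550.9, -37.9]), np.float64(1.23), {0: -0.83, 1: -1.1, 2: -0.64, 3: -0.66})
```

View pics/top4.png

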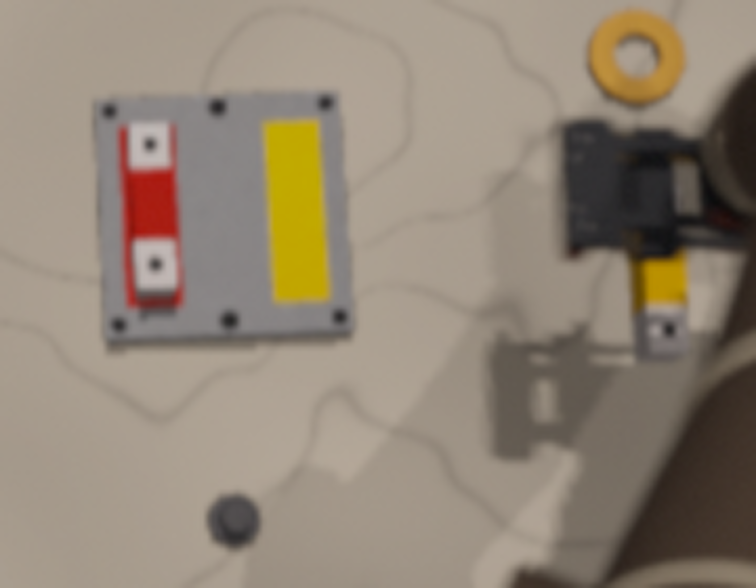

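```bash
python3 look.py 5 top,side 190,110,130,110,5;python3 fit.py 5 top red_bar,548.5,50.5,1.1,52 ; python3 fit.py 5 side red_bar,549.5,51,1.1,52  yellow_strip,551.7,-37.2,1.1,16
python3 - <<'E'
from h import *
D=np.load("top5.npz");C=cloud("top",D['d']);p=D['p'].astype(int)
m=np.abs(C[...,2]-.052)<.008; m[:, :262]=0; m[:,300:]=0; m[:155]=0;m[230:]=0
v,u=np.nonzero(m);P=atz("top",np.c_[u,v],.052)[:,:2]*1000
print(m.sum(),P.mean(0),cv2.minAreaRect(P.astype(np.float32)))
b=m&(p[...,0]>2*p[...,1]); v,u=np.nonzero(b);P=atz("top",np.c_[u,v],.052)[:,:2]*1000;print("band",P.mean(0))
# dark holes
g=p.sum(2).astype(float)
for (u0,v0) in((276,174),(277,203)):
    w=g[v0-3:v0+4,u0-3:u0+4]; w=np.clip(np.median(w)-60-w,0,None); vv,uu=np.mgrid[v0-3:v0+4,u0-3:u0+4]
    q=((uu*w).sum()/w.sum(),(vv*w).sum()/w.sum()); print(q,atz("top",[q],.052)*1000)
E
```

```text
7.1167 [ 0.5093 -0.2379  0.1197] yaw 88.52 [ 6.000e-04  7.162e-01  6.979e-01 -6.000e-04] [0.4 1.  0.3] 0.5132837686780426
red_bar (array([547.1,  50.6]), np.float64(1.46), {0: 0.1, 1: 0.17, 2: 0.03, 3: 1.55})
red_bar (array([549.5,  51.5]), np.float64(1.09), {0: -0.27, 1: -0.29, 2: 0.06, 3: 0.28})
yellow_strip (array([551.8, -37.2]), np.float64(1.17), {0: 0.16, 1: 0.17, 2: 0.09, 3: 0.05})
392 [547.23616044  50.23135564] ((548.4661254882812, 49.816646575927734), (24.558841705322266, 100.99482727050781), 88.61123657226562)
band [547.51132437  50.36355327]
(np.float64(275.2051509769094), np.float64(173.9120781527531)) [[583.80912855  50.83998711  52.        ]]
(np.float64(276.55827338129495), np.float64(202.46978417266186)) [[511.76520178  49.40697659  52.        ]]
```

View pics/side5.png

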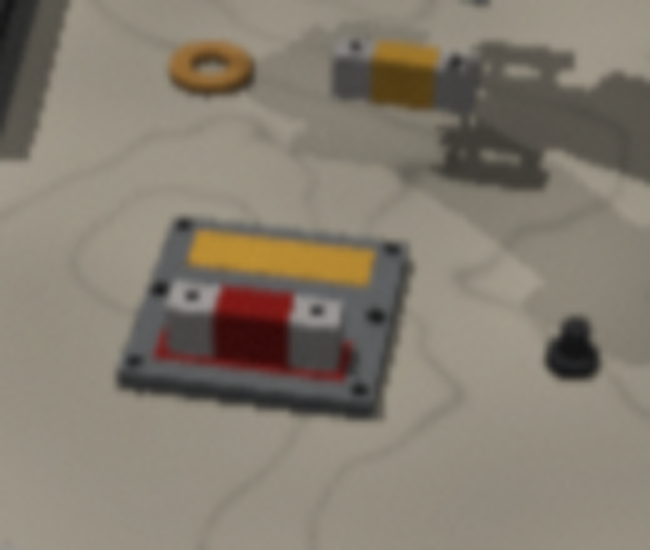

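>>> carry_out(
  rows=[
    [[0,-0.012,-0.03],[0,0,0.5]],
    [[0,0,-0.035],[0,0,0]],
    [[0,0,-0.03],[0,0,0]],
    [[0,0,-0.014],[0,0,0]],
    [[0,0,0],[0,0,0]],
  ],
)

```text
time_s: 7.53
eef_pos: [0.5089, -0.243, 0.0071]
tcp_rot: [-0.003, 0.71, 0.704, -0.001]
contact_force: [-0.7, 0.5, -0.3]
opening: 0.516
```

>>> carry_out(
  rows=[
    [[0,0,0],[0,0,0]],
    [[0,0,0],[0,0,0]],
    [[0,0,0],[0,0,0]],
    [[0,0,0],[0,0,0]],
    [[0,0,0],[0,0,0]],
  ],
  gripper=0.0,
)

```text
time_s: 7.95
eef_pos: [0.5119, -0.2459, 0.0121]
tcp_rot: [0.001, 0.711, 0.704, 0.001]
contact_force: [0.2, 0.8, 6.5]
opening: 0.273
```

>>> carry_out(
  rows=[
    [[0,0,0],[0,0,0]],
    [[0,0,0],[0,0,0]],
  ],
)

```text
time_s: 8.12
eef_pos: [0.5119, -0.2459, 0.0121]
tcp_rot: [0.001, 0.711, 0.704, 0.001]
contact_force: [-0.3, 0.6, 7.1]
opening: 0.271
```

```bash
python3 look.py 6 side 190,90,130,110,5
```

```text
8.1667 [ 0.5119 -0.2459  0.0121] yaw 89.43 [0.001  0.7106 0.7036 0.0008] [-0.8  0.7  7.8] 0.2716467747269967
```

View pics/side6.png

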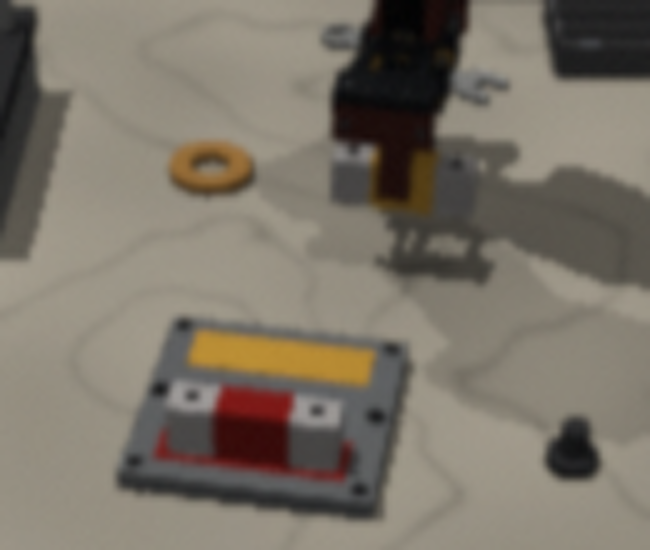

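>>> carry_out(
  rows=[
    [[0,0,0.02],[0,0,0]],
    [[0,0,0.03],[0,0,0]],
    [[0.003,0.015,0.03],[0,0,0.4]],
    [[0.008,0.037,0],[0,0,0.4]],
    [[0.008,0.037,0],[0,0,0.4]],
  ],
)

```text
time_s: 8.58
eef_pos: [0.5308, -0.1576, 0.0931]
tcp_rot: [0.002, 0.705, 0.71, 0.001]
contact_force: [1.0, 0.5, -2.5]
opening: 0.27
```

>>> carry_out(
  rows=[
    [[0.008,0.037,0],[0,0,0.4]],
    [[0.008,0.037,0],[0,0,0]],
    [[0.005,0.03,0],[0,0,0]],
    [[0.002,0.014,-0.005],[0,0,0]],
    [[0,0,-0.005],[0,0,0]],
  ],
)

```text
time_s: 9.0
eef_pos: [0.5534, -0.0339, 0.0806]
tcp_rot: [-0.001, 0.699, 0.716, 0.001]
contact_force: [-0.4, 1.4, -1.8]
opening: 0.269
```

>>> carry_out(
  rows=[
    [[0,0,0],[0,0,0]],
    [[0,0,0],[0,0,0]],
    [[0,0,0],[0,0,0]],
  ],
)

```text
time_s: 9.25
eef_pos: [0.5524, -0.041, 0.0808]
tcp_rot: [0.0, 0.702, 0.712, -0.0]
contact_force: [0.2, 0.3, -2.0]
opening: 0.274
```

>>> carry_out(
  rows=[
    [[0.002,0.003,-0.016],[0,0,0.3]],
    [[0,0,-0.018],[0,0,0]],
    [[0,0,-0.01],[0,0,0]],
    [[0,0,-0.004],[0,0,0]],
    [[0,0,0],[0,0,0]],
  ],
)

```text
time_s: 9.67
eef_pos: [0.554, -0.0368, 0.032]
tcp_rot: [-0.0, 0.7, 0.715, -0.001]
contact_force: [0.7, 0.4, -2.3]
opening: 0.274
```

>>> carry_out(
  rows=[
    [[0,0,0],[0,0,0]],
    [[0,0,0],[0,0,0]],
  ],
)

```text
time_s: 9.83
eef_pos: [0.5553, -0.0362, 0.0334]
tcp_rot: [0.0, 0.699, 0.715, 0.0]
contact_force: [-0.1, -0.6, -2.3]
opening: 0.273
```

>>> carry_out(
  rows=[
    [[0,-0.001,-0.002],[0,0,-0.2]],
    [[0,0,-0.002],[0,0,0]],
    [[0,0,-0.001],[0,0,0]],
    [[0,0,0],[0,0,0]],
    [[0,0,0],[0,0,0]],
  ],
)

```text
time_s: 10.25
eef_pos: [0.555, -0.0367, 0.0281]
tcp_rot: [0.0, 0.7, 0.714, 0.0]
contact_force: [-2.4, -0.9, 4.7]
opening: 0.271
```

>>> carry_out(
  rows=[
    [[0,0,0],[0,0,0]],
    [[0,0,0],[0,0,0]],
    [[0,0,0],[0,0,0]],
  ],
  gripper=0.045,
)

```text
time_s: 10.5
eef_pos: [0.5549, -0.0366, 0.0276]
tcp_rot: [0.0, 0.7, 0.714, 0.0]
contact_force: [0.3, 0.4, 0.4]
opening: 0.456
```

>>> carry_out(
  rows=[
    [[0,0,0.015],[0,0,0]],
    [[0,0,0.035],[0,0,0]],
    [[0,0.005,0.035],[0,0,-4]],
    [[0,0.03,0.02],[0,0,-6.5]],
    [[0,0.035,0.01],[0,0,-6.5]],
  ],
)

```text
time_s: 10.92
eef_pos: [0.5564, 0.0313, 0.1461]
tcp_rot: [0.001, 0.801, 0.598, 0.002]
contact_force: [-0.3, -0.0, -0.1]
opening: 0.511
```

```bash
python3 - <<'E'
from bench import manip
print(manip.state()["joint_positions"].round(2))
E
```

```text
[-0.56  0.41  0.54  1.88 -0.26  0.92  1.39]
```

>>> carry_out(
  rows=[
    [[-0.003,0.02,0],[0,0,7.1]],
    [[-0.003,0.02,0],[0,0,7.1]],
    [[-0.003,0.02,0],[0,0,7.1]],
    [[-0.003,0.02,0],[0,0,7.1]],
    [[-0.003,0.02,0],[0,0,7.1]],
  ],
)

```text
time_s: 11.33
eef_pos: [0.5395, 0.1345, 0.1427]
tcp_rot: [0.0, 0.574, 0.819, 0.0]
contact_force: [-0.3, -0.4, 0.2]
opening: 0.514
```

>>> carry_out(
  rows=[
    [[-0.003,0.02,0],[0,0,7.1]],
    [[-0.003,0.02,0],[0,0,7.1]],
    [[-0.003,0.02,0],[0,0,7.1]],
    [[-0.003,0.02,0],[0,0,7.1]],
    [[-0.003,0.02,0],[0,0,7.1]],
  ],
)

```text
time_s: 11.75
eef_pos: [0.5245, 0.2343, 0.1426]
tcp_rot: [-0.0, 0.297, 0.955, 0.0]
contact_force: [-0.3, -0.2, 0.6]
opening: 0.512
```

>>> carry_out(
  rows=[
    [[-0.002,0.01,0],[0,0,7.1]],
    [[-0.002,0.01,0],[0,0,7.1]],
    [[0,0,0],[0,0,7.1]],
    [[0,0,0],[0,0,7.1]],
    [[0,0,0],[0,0,7.1]],
  ],
)

```text
time_s: 12.17
eef_pos: [0.5206, 0.2536, 0.1424]
tcp_rot: [-0.0, -0.009, 1.0, -0.0]
contact_force: [0.8, -0.6, 0.6]
opening: 0.511
```

>>> carry_out(
  rows=[
    [[0,0,0],[0,0,7.1]],
    [[0,0,0],[0,0,5]],
    [[0,0,0],[0,0,0]],
  ],
)

```text
time_s: 12.42
eef_pos: [0.5208, 0.2532, 0.1425]
tcp_rot: [-0.0, -0.113, 0.994, 0.0]
contact_force: [-0.1, -0.0, -0.5]
opening: 0.512
```

```bash
python3 look.py 7 top,side 150,110,200,150,4
python3 fit.py 7 top red_bar,548.5,50.5,1.1,52 yellow_bar,550,-37.9,1.1,52 base,550.2,6.6,1.1,16; python3 fit.py 7 side red_bar,549.5,51,1.1,52  yellow_bar,551.7,-37.2,1.1,52
python3 - <<'E'
from bench import manip
print(manip.state()["joint_positions"].round(2))
E
```

```text
12.5167 [0.5208 0.2531 0.1425] yaw 192.52 [-2.00e-04 -1.09e-01  9.94e-01  1.00e-04] [-0.6  0.1  0.4] 0.5122789330428092
red_bar (array([547.1,  50.6]), np.float64(1.46), {0: 0.09, 1: 0.18, 2: 0.03, 3: 1.56})
yellow_bar (array([549.6, -37.6]), np.float64(0.99), {0: -0.4, 1: -0.1, 2: -0.2, 3: -0.11})
base (array([550.2,   6.6]), np.float64(1.1), {0: -1.06, 1: -0.81, 2: 0.65, 3: 0.79})
red_bar (array([556.1,  41.5]), np.float64(18.18), {0: -2.67, 1: -1.35, 2: -0.16, 3: -0.13})
yellow_bar (array([558.5, -49. ]), np.float64(1.64), {0: nan, 1: 0.8, 2: -1.32, 3: -0.3})
[-0.53  0.41 -0.01  1.8   0.    0.93  2.82]
  return _methods._mean(a, axis=axis, dtype=dtype,
  ret = ret.dtype.type(ret / rcount)
```

View pics/side7.png

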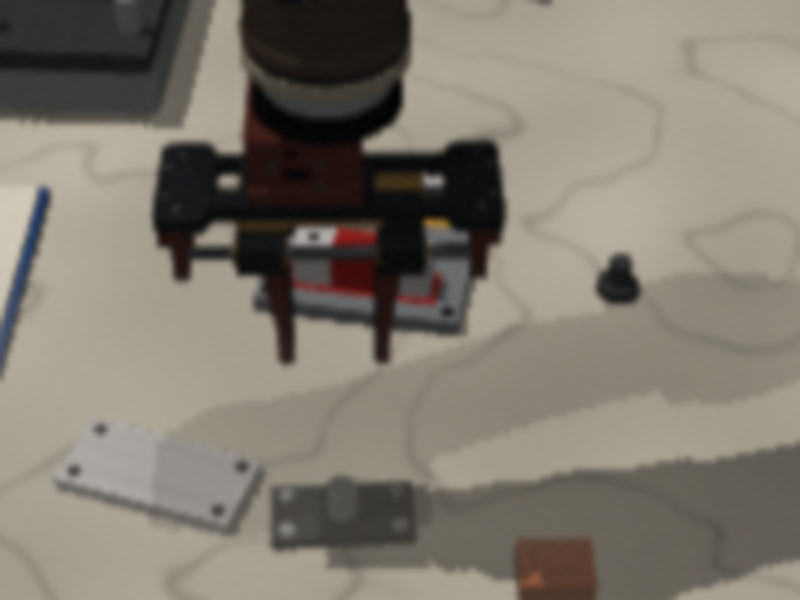

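View pics/top7.png

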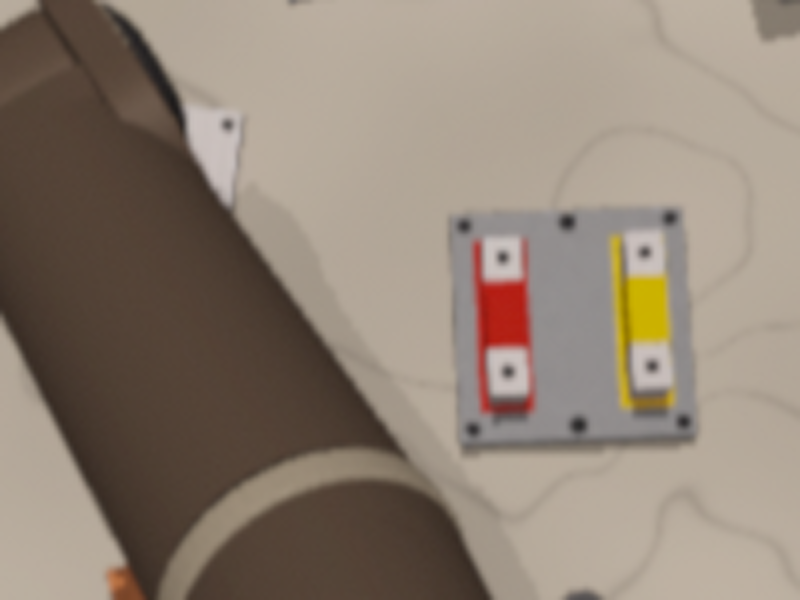

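>>> carry_out(
  rows=[
    [[0,0,0],[0,0,-7.1]],
    [[0,0,0],[0,0,-7.1]],
    [[0,0,0],[0,0,-7.1]],
    [[0,0,0],[0,0,-7.1]],
    [[0,0,0],[0,0,-7.1]],
  ],
)

```text
time_s: 12.93
eef_pos: [0.5208, 0.2533, 0.1426]
tcp_rot: [0.0, 0.202, 0.979, 0.0]
contact_force: [0.2, 0.0, -0.1]
opening: 0.509
```

>>> carry_out(
  rows=[
    [[0,0,0],[0,0,-7.1]],
    [[0,0,0],[0,0,-7.1]],
    [[0,0,0],[0,0,-7.1]],
    [[0,0,0],[0,0,-7.1]],
    [[0,0,0],[0,0,-7.1]],
  ],
)

```text
time_s: 13.35
eef_pos: [0.5207, 0.2534, 0.1427]
tcp_rot: [0.0, 0.491, 0.871, 0.0]
contact_force: [0.8, -0.3, 0.5]
opening: 0.507
```

>>> carry_out(
  rows=[
    [[0,0,0],[0,0,-7.1]],
    [[0,0,0],[0,0,-7.1]],
    [[0,0,0],[0,0,-7.1]],
    [[0,0,0],[0,0,-7.1]],
    [[0,0,0],[0,0,-7.1]],
  ],
)

```text
time_s: 13.77
eef_pos: [0.5207, 0.2535, 0.1427]
tcp_rot: [0.0, 0.733, 0.68, 0.0]
contact_force: [-0.3, -0.4, 0.4]
opening: 0.512
```

>>> carry_out(
  rows=[
    [[0,0,0],[0,0,-7.1]],
    [[0,0,0],[0,0,-7.1]],
    [[0,0,0],[0,0,-7.1]],
    [[0,0,0],[0,0,-7.1]],
    [[0,0,0],[0,0,-7.1]],
  ],
)

```text
time_s: 14.18
eef_pos: [0.5207, 0.2535, 0.1428]
tcp_rot: [-0.0, 0.906, 0.424, 0.0]
contact_force: [-0.6, -0.5, -1.1]
opening: 0.511
```

>>> carry_out(
  rows=[
    [[0,0,0],[0,0,-7.1]],
    [[0,0,0],[0,0,-7.1]],
    [[0,0,0],[0,0,-7.1]],
    [[0,0,0],[0,0,-7.1]],
    [[0,0,0],[0,0,-7.1]],
  ],
)

```text
time_s: 14.6
eef_pos: [0.5208, 0.2536, 0.1429]
tcp_rot: [-0.0, 0.992, 0.128, 0.0]
contact_force: [-0.2, 0.2, 0.5]
opening: 0.512
```

```bash
python3 look.py 8 side 150,150,200,150,4; python3 - <<'E'
from h import *
p=np.load("top0.npz")['p'].astype(float)
# stud top circle fit by gradient: template search
def circ(n,img,x,y,r,z):
    from scipy.optimize import minimize
    g=gaussian_filter(img.mean(2),.6)
    def f(q):
        t=np.linspace(0,2*np.pi,60); 
        def s(rr): a=proj(n,np.c_[q[0]+rr*np.cos(t),q[1]+rr*np.sin(t),np.full(60,z)]); return map_coordinates(g,[a[:,1],a[:,0]],order=1)
        return -(s(r-.003)-s(r+.003)).mean()
    b=min(((f((x+i,y+j)),x+i,y+j) for i in np.arange(-.008,.0081,.0005) for j in np.arange(-.008,.0081,.0005)))
    return b
print("stud top",circ("top",p,.516,.257,.010,.032))
p=np.load("side0.npz")['p'].astype(float)
print("stud side",circ("side",p,.516,.257,.010,.032))
print(proj("side",[[.516,.257,.032],[.516,.257,.01],[.516,.257,.1425]]))
E
for z in top side; do python3 fit.py 0 $z ej,517,258,15,10 cover,638,251,-7,12 cop,381,278,12.5,18; done
```

```text
14.65 [0.5207 0.2537 0.1427] yaw 14.23 [-1.000e-04  9.923e-01  1.238e-01  2.000e-04] [-0.1  0.4 -0.2] 0.5112664098238819
stud top (np.float64(-60.551086186273864), np.float64(0.516), np.float64(0.2575))
stud side (np.float64(-14.511257676397678), np.float64(0.5175000000000001), np.float64(0.261))
[[235.97407528 230.72297547]
 [236.11497607 236.50504248]
 [235.19153008 198.61010622]]
ej (array([514.7, 256.6]), np.float64(14.79), {0: 1.37, 1: 1.0, 2: 0.04, 3: 0.16})
cover (array([638.8, 250.3]), np.float64(-7.08), {0: -0.02, 1: -0.25, 2: -0.98, 3: -0.92})
cop (array([377.7, 274.9]), np.float64(12.62), {0: 1.39, 1: 1.9, 2: 0.65, 3: 0.69})
ej (array([515.3, 265.2]), np.float64(15.79), {0: 0.28, 1: 0.28, 2: 0.42, 3: 3.89})
cover (array([640.1, 251.6]), np.float64(-6.86), {0: -3.84, 1: -0.65, 2: -0.09, 3: -3.58})
cop (array([382.2, 279.6]), np.float64(12.31), {0: 1.12, 1: 1.22, 2: -0.16, 3: -0.11})
```

View pics/side8.png

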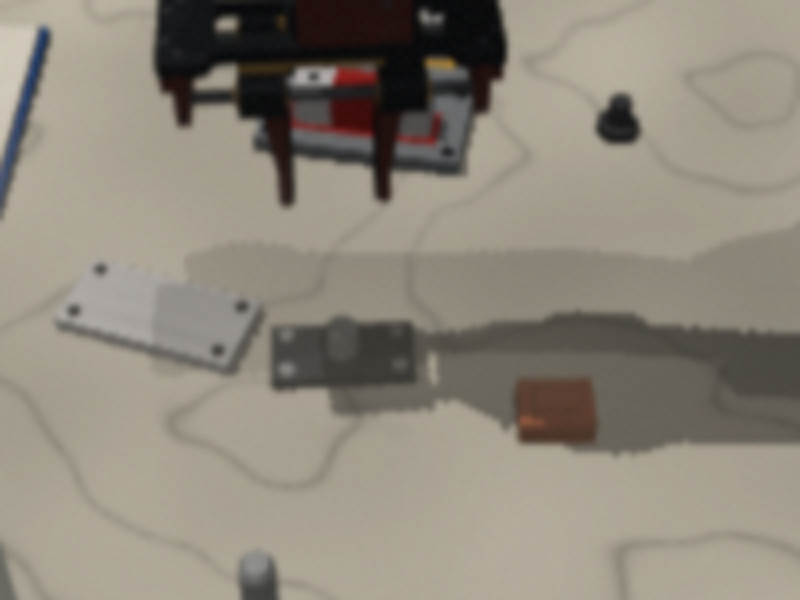

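>>> carry_out(
  rows=[
    [[-0.003,0.004,-0.02],[0,0,0.6]],
    [[0,0,-0.03],[0,0,0]],
    [[0,0,-0.025],[0,0,0]],
    [[0,0,-0.015],[0,0,0]],
    [[0,0,0],[0,0,0]],
  ],
)

```text
time_s: 15.07
eef_pos: [0.5157, 0.2567, 0.0497]
tcp_rot: [0.001, 0.99, 0.138, -0.002]
contact_force: [-0.2, -0.5, 0.8]
opening: 0.509
```

>>> carry_out(
  rows=[
    [[0,0,0],[0,0,0]],
    [[0,0,0],[0,0,0]],
  ],
)

```text
time_s: 15.23
eef_pos: [0.5185, 0.2575, 0.0537]
tcp_rot: [-0.0, 0.99, 0.138, 0.001]
contact_force: [-0.3, -0.4, -0.2]
opening: 0.513
```

>>> carry_out(
  rows=[
    [[-0.0015,0.001,-0.015],[0,0,-1]],
    [[0,0,-0.013],[0,0,0]],
    [[0,0,-0.007],[0,0,0]],
    [[0,0,-0.003],[0,0,0]],
    [[0,0,0],[0,0,0]],
  ],
)

```text
time_s: 15.65
eef_pos: [0.5161, 0.2581, 0.0143]
tcp_rot: [0.0, 0.992, 0.129, -0.0]
contact_force: [-0.7, 0.4, 0.5]
opening: 0.513
```

>>> carry_out(
  rows=[
    [[0,0,0],[0,0,0]],
    [[0,0,0],[0,0,0]],
  ],
)

```text
time_s: 15.82
eef_pos: [0.5167, 0.2583, 0.0152]
tcp_rot: [-0.0, 0.992, 0.129, 0.0]
contact_force: [-0.4, 0.0, -0.2]
opening: 0.514
```

Close here (tip 15 mm, 17 mm overlap on the stud) after 2 mm more.

>>> carry_out(
  rows=[
    [[0,0,-0.002],[0,0,0]],
    [[0,0,0],[0,0,0]],
    [[0,0,0],[0,0,0]],
    [[0,0,0],[0,0,0]],
    [[0,0,0],[0,0,0]],
  ],
  gripper=0.0,
  newtons=45,
)

```text
time_s: 16.23
eef_pos: [0.5164, 0.2584, 0.0128]
tcp_rot: [-0.0, 0.992, 0.129, 0.0]
contact_force: [0.9, -0.5, -0.3]
opening: 0.213
```

>>> carry_out(
  rows=[
    [[0,0,0],[0,0,0]],
    [[0,0,0],[0,0,0]],
    [[0,0,0],[0,0,0]],
  ],
)

```text
time_s: 16.48
eef_pos: [0.5164, 0.2583, 0.0128]
tcp_rot: [-0.0, 0.992, 0.129, 0.0]
contact_force: [0.7, 0.4, 0.2]
opening: 0.217
```

>>> carry_out(
  rows=[
    [[0,0,0.01],[0,0,0]],
    [[0,0,0.03],[0,0,0]],
    [[0,0,0.03],[0,0,0]],
    [[0,0,0.03],[0,0,0]],
    [[0,0,0],[0,0,0]],
  ],
)

```text
time_s: 16.9
eef_pos: [0.519, 0.2589, 0.1182]
tcp_rot: [-0.002, 0.992, 0.129, 0.003]
contact_force: [2.2, -0.2, -1.6]
opening: 0.22
```

```bash
python3 look.py 9 side 150,150,200,150,4
```

```text
16.95 [0.5178 0.2589 0.1157] yaw 14.81 [-0.0013  0.9917  0.1289  0.0022] [-0.6 -0.5 -2.6] 0.21513023547922336
```

View pics/side9.png

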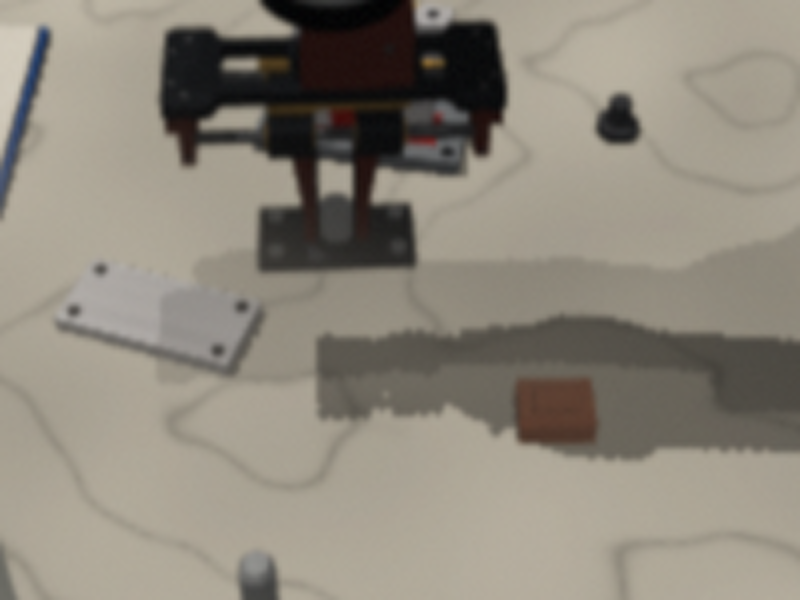

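>>> carry_out(
  rows=[
    [[0.003,-0.02,0],[0,0,-1.7]],
    [[0.005,-0.036,0],[0,0,-2]],
    [[0.005,-0.036,0],[0,0,-2]],
    [[0.005,-0.036,0],[0,0,-2]],
    [[0.005,-0.036,0],[0,0,-2]],
  ],
)

```text
time_s: 17.37
eef_pos: [0.5379, 0.0922, 0.1113]
tcp_rot: [0.0, 0.999, 0.044, -0.001]
contact_force: [1.2, -0.3, -3.5]
opening: 0.219
```

>>> carry_out(
  rows=[
    [[0.005,-0.036,0],[0,0,-2]],
    [[0.003,-0.03,0],[0,0,-2]],
    [[0.002,-0.022,0],[0,0,0]],
    [[0,0,0],[0,0,0]],
    [[0,0,0],[0,0,0]],
  ],
)

```text
time_s: 17.78
eef_pos: [0.5481, 0.0043, 0.1116]
tcp_rot: [0.0, 1.0, 0.008, -0.001]
contact_force: [0.5, 1.0, -2.5]
opening: 0.216
```

>>> carry_out(
  rows=[
    [[0,0,0],[0,0,0]],
    [[0,0,0],[0,0,0]],
    [[0,0,0],[0,0,0]],
  ],
)

```text
time_s: 18.03
eef_pos: [0.5489, 0.0077, 0.1122]
tcp_rot: [-0.0, 1.0, 0.011, -0.0]
contact_force: [-0.2, 1.4, -2.9]
opening: 0.22
```

>>> carry_out(
  rows=[
    [[0.001,-0.001,-0.02],[0,0,-0.1]],
    [[0,0,-0.015],[0,0,0]],
    [[0,0,-0.005],[0,0,0]],
    [[0,0,0],[0,0,0]],
    [[0,0,0],[0,0,0]],
  ],
)

```text
time_s: 18.45
eef_pos: [0.5503, 0.0056, 0.0728]
tcp_rot: [0.0, 1.0, 0.009, -0.0]
contact_force: [-0.4, 0.0, -2.0]
opening: 0.216
```

```bash
python3 look.py 10 side,top 200,130,120,100,6
```

```text
18.55 [0.5508 0.0054 0.0734] yaw 1.04 [-0.0e+00  1.0e+00  9.1e-03  6.0e-04] [ 0.4  0.  -2.3] 0.21359729570277036
```

View pics/side10.png

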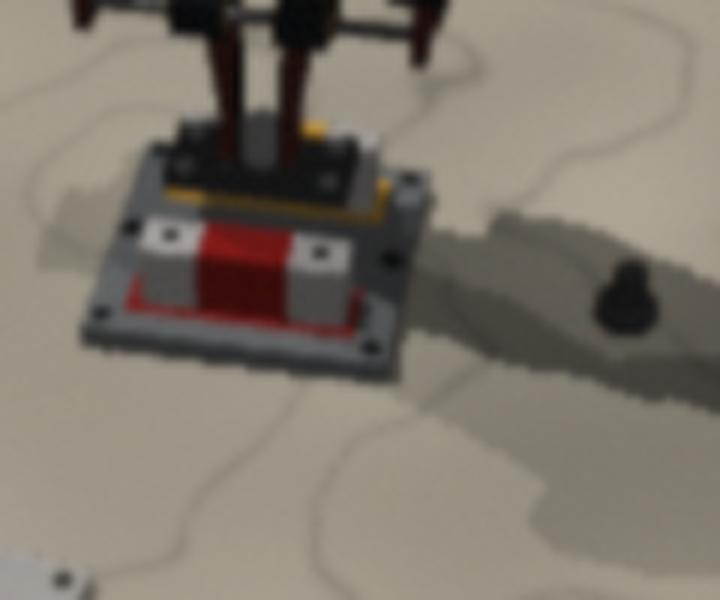

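>>> carry_out(
  rows=[
    [[0,0.0015,-0.01],[0,0,0]],
    [[0,0,-0.012],[0,0,0]],
    [[0,0,-0.011],[0,0,0]],
    [[0,0,-0.005],[0,0,0]],
    [[0,0,0],[0,0,0]],
  ],
)

```text
time_s: 18.97
eef_pos: [0.549, 0.0067, 0.0328]
tcp_rot: [0.0, 1.0, 0.009, -0.001]
contact_force: [-0.4, -0.5, -1.6]
opening: 0.22
```

>>> carry_out(
  rows=[
    [[0,0,0],[0,0,0]],
    [[0,0,0],[0,0,0]],
  ],
)

```text
time_s: 19.13
eef_pos: [0.5504, 0.0065, 0.0347]
tcp_rot: [0.0, 1.0, 0.009, 0.0]
contact_force: [0.8, -1.0, -2.0]
opening: 0.218
```

>>> carry_out(
  rows=[
    [[0.0005,0.0005,-0.002],[0,0,0]],
    [[0,0,-0.002],[0,0,0]],
    [[0,0,-0.001],[0,0,0]],
    [[0,0,0],[0,0,0]],
    [[0,0,0],[0,0,0]],
  ],
)

```text
time_s: 19.55
eef_pos: [0.5508, 0.0073, 0.0297]
tcp_rot: [-0.0, 1.0, 0.009, 0.0]
contact_force: [-0.9, 0.1, -2.4]
opening: 0.217
```

>>> carry_out(
  rows=[
    [[0,0,-0.001],[0,0,0]],
    [[0,0,0],[0,0,0]],
    [[0,0,0],[0,0,0]],
  ],
)

```text
time_s: 19.8
eef_pos: [0.551, 0.0073, 0.0288]
tcp_rot: [-0.0, 1.0, 0.009, 0.0]
contact_force: [-0.2, -0.1, -1.2]
opening: 0.217
```

>>> carry_out(
  rows=[
    [[0,0,-0.0007],[0,0,0]],
    [[0,0,0],[0,0,0]],
    [[0,0,0],[0,0,0]],
  ],
)

```text
time_s: 20.05
eef_pos: [0.551, 0.0073, 0.0287]
tcp_rot: [-0.0, 1.0, 0.009, 0.0]
contact_force: [-2.0, 0.2, 8.0]
opening: 0.217
```

>>> carry_out(
  rows=[
    [[0,0,0],[0,0,0]],
    [[0,0,0],[0,0,0]],
    [[0,0,0],[0,0,0]],
  ],
  gripper=0.045,
)

```text
time_s: 20.3
eef_pos: [0.5509, 0.0073, 0.028]
tcp_rot: [0.0, 1.0, 0.009, 0.0]
contact_force: [0.5, 0.3, -0.7]
opening: 0.406
```

>>> carry_out(
  rows=[
    [[0,0,0.012],[0,0,0]],
    [[0,0,0.03],[0,0,0]],
    [[0,0,0.035],[0,0,0]],
    [[0,0.02,0.03],[0,0,7]],
    [[0.005,0.035,0.005],[0,0,7]],
  ],
)

```text
time_s: 20.72
eef_pos: [0.558, 0.0578, 0.1458]
tcp_rot: [0.001, 0.992, 0.129, 0.003]
contact_force: [1.3, 0.6, 0.4]
opening: 0.511
```

>>> carry_out(
  rows=[
    [[0.008,0.02,0],[0,0,7]],
    [[0.008,0.02,0],[0,0,7]],
    [[0.008,0.02,0],[0,0,7]],
    [[0.008,0.02,0],[0,0,7]],
    [[0.008,0.02,0],[0,0,7]],
  ],
  gripper=0.075,
)

```text
time_s: 21.13
eef_pos: [0.5962, 0.1632, 0.141]
tcp_rot: [0.0, 0.905, 0.425, 0.0]
contact_force: [-0.4, -1.0, 0.3]
opening: 0.842
```

>>> carry_out(
  rows=[
    [[0.008,0.02,0],[0,0,7]],
    [[0.008,0.02,0],[0,0,7]],
    [[0.008,0.02,0],[0,0,7]],
    [[0.008,0.02,0],[0,0,7]],
    [[0.008,0.015,0],[0,0,5]],
  ],
)

```text
time_s: 21.55
eef_pos: [0.636, 0.2591, 0.1408]
tcp_rot: [0.0, 0.746, 0.665, 0.0]
contact_force: [-0.5, 0.0, -0.2]
opening: 0.853
```

>>> carry_out(
  rows=[
    [[0,0,-0.02],[0,0,0]],
    [[0,0,-0.03],[0,0,0]],
    [[0,0,-0.02],[0,0,0]],
    [[0,0,-0.01],[0,0,0]],
    [[0,0,0],[0,0,0]],
  ],
)

```text
time_s: 21.97
eef_pos: [0.6344, 0.2565, 0.058]
tcp_rot: [-0.0, 0.749, 0.663, -0.002]
contact_force: [0.1, 0.3, 0.2]
opening: 0.856
```

```bash
python3 look.py 11 side,top 140,130,180,130,4.4;  python3 fit.py 11 top red_bar,548.5,50.5,1.1,52 yellow_bar,550,-37.9,1.1,52 ej,550,6,1.1,26; python3 fit.py 11 side red_bar,549.5,51,1.1,52  yellow_bar,551.7,-37.2,1.1,52
```

```text
22.0667 [0.6363 0.2572 0.0609] yaw 83.01 [3.000e-04 7.489e-01 6.627e-01 2.000e-04] [ 0.3 -0.7  1.5] 0.853136682443171
red_bar (array([547.1,  50.5]), np.float64(1.49), {0: 0.09, 1: 0.18, 2: 0.06, 3: 1.44})
yellow_bar (array([549.6, -37.6]), np.float64(1.02), {0: -0.38, 1: -0.09, 2: -0.2, 3: -0.12})
ej (array([546.6,   6.5]), np.float64(3.96), {0: 1.54, 1: 0.1, 2: 1.45, 3: 0.78})
red_bar (array([549.6,  51.1]), np.float64(1.38), {0: -0.35, 1: -0.31, 2: 0.24, 3: 0.41})
yellow_bar (array([543.4, -35.8]), np.float64(-2.02), {0: -1.81, 1: -2.05, 2: -0.01, 3: 0.47})
```

View pics/side11.png

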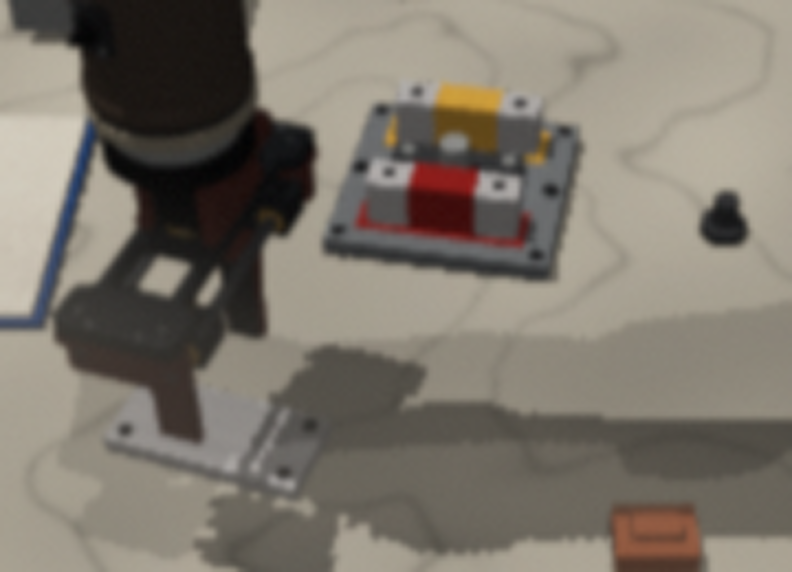

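View pics/top11.png

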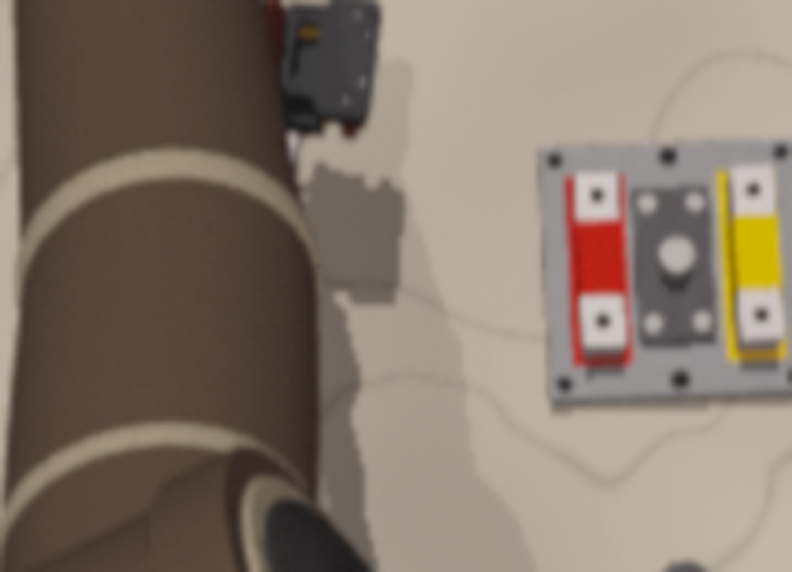

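>>> carry_out(
  rows=[
    [[0.002,-0.005,-0.01],[0,0,0]],
    [[0.001,-0.001,-0.015],[0,0,0]],
    [[0,0,-0.012],[0,0,0]],
    [[0,0,-0.004],[0,0,0]],
    [[0,0,0],[0,0,0]],
  ],
)

```text
time_s: 22.48
eef_pos: [0.6375, 0.2509, 0.0169]
tcp_rot: [-0.001, 0.749, 0.663, -0.002]
contact_force: [-0.1, -0.3, -0.0]
opening: 0.854
```

>>> carry_out(
  rows=[
    [[0,0,0],[0,0,0]],
    [[0,0,0],[0,0,0]],
  ],
)

```text
time_s: 22.65
eef_pos: [0.639, 0.2515, 0.0192]
tcp_rot: [0.0, 0.749, 0.663, 0.0]
contact_force: [0.8, 0.1, -0.2]
opening: 0.855
```

>>> carry_out(
  rows=[
    [[0.0005,0,-0.006],[0,0,0]],
    [[0,0,-0.006],[0,0,0]],
    [[0,0,-0.003],[0,0,0]],
    [[0,0,0],[0,0,0]],
    [[0,0,0],[0,0,0]],
  ],
)

```text
time_s: 23.07
eef_pos: [0.639, 0.2512, 0.0036]
tcp_rot: [-0.0, 0.749, 0.663, -0.0]
contact_force: [0.2, 0.5, -0.7]
opening: 0.855
```

```bash
python3 look.py 12 side 130,180,130,100,6
```

```text
23.1167 [0.6393 0.2512 0.0039] yaw 83.02 [ 0.000e+00  7.488e-01  6.627e-01 -1.000e-04] [0.6 0.8 0.2] 0.8512009540698928
```

View pics/side12.png

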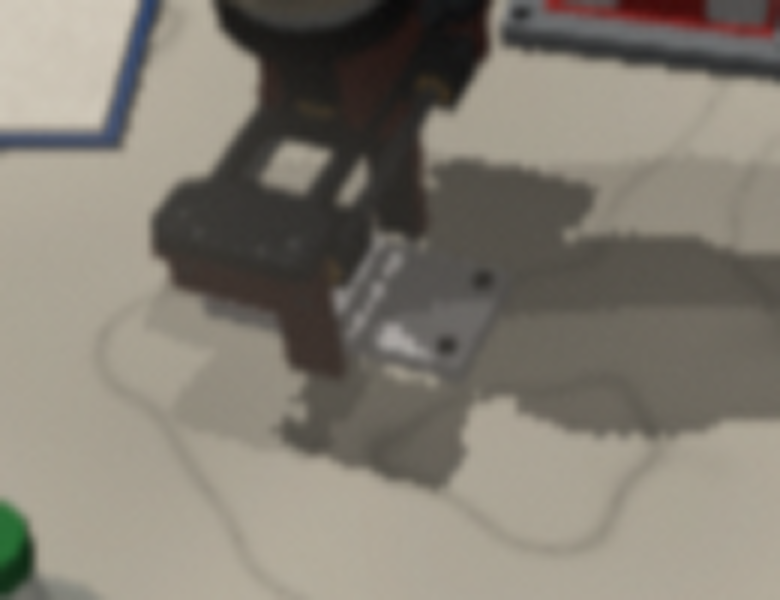

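Fingers straddle the plate at its middle, tips near the bench. Close firmly.

>>> carry_out(
  rows=[
    [[0,0,0],[0,0,0]],
    [[0,0,0],[0,0,0]],
    [[0,0,0],[0,0,0]],
    [[0,0,0],[0,0,0]],
    [[0,0,0],[0,0,0]],
  ],
  gripper=0.0,
  newtons=50,
)

```text
time_s: 23.53
eef_pos: [0.6394, 0.2514, 0.0042]
tcp_rot: [0.0, 0.749, 0.663, 0.0]
contact_force: [-0.7, 0.7, 1.2]
opening: 0.634
```

>>> carry_out(
  rows=[
    [[0,0,0.006],[0,0,0]],
    [[0,0,0.02],[0,0,0]],
    [[0,0,0.03],[0,0,0]],
    [[0,0,0.03],[0,0,0]],
    [[0,0,0.03],[0,0,0]],
  ],
)

```text
time_s: 23.95
eef_pos: [0.6388, 0.251, 0.1211]
tcp_rot: [-0.0, 0.749, 0.663, -0.001]
contact_force: [0.0, 1.3, -2.5]
opening: 0.635
```

>>> carry_out(
  rows=[
    [[0,0,0],[0,0,0]],
    [[0,0,0],[0,0,0]],
  ],
)

```text
time_s: 24.12
eef_pos: [0.6403, 0.2517, 0.1222]
tcp_rot: [0.0, 0.749, 0.663, 0.002]
contact_force: [-0.7, -0.3, -2.5]
opening: 0.633
```

```bash
python3 look.py 13 side,top 130,130,150,120,5
```

```text
24.2167 [0.6384 0.2512 0.119 ] yaw 83.03 [-4.000e-04  7.488e-01  6.628e-01 -7.000e-04] [-0.3  0.4 -0.9] 0.6297406085917879
```

View pics/side13.png

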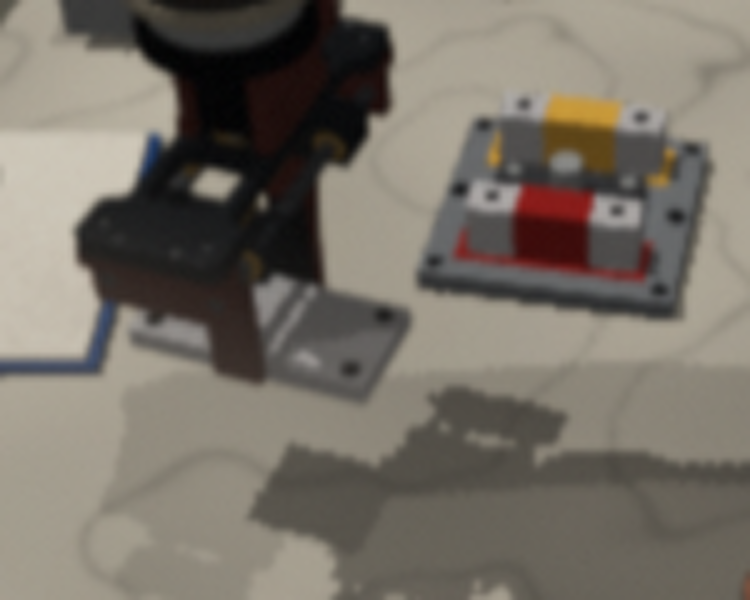

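>>> carry_out(
  rows=[
    [[-0.007,-0.02,0],[0,0,-6.8]],
    [[-0.007,-0.02,0],[0,0,-6.8]],
    [[-0.007,-0.02,0],[0,0,-6.8]],
    [[-0.007,-0.02,0],[0,0,-6.8]],
    [[-0.007,-0.02,0],[0,0,-6.8]],
  ],
)

```text
time_s: 24.63
eef_pos: [0.6026, 0.1501, 0.118]
tcp_rot: [-0.0, 0.911, 0.412, -0.002]
contact_force: [-0.1, -0.3, -0.6]
opening: 0.626
```

>>> carry_out(
  rows=[
    [[-0.007,-0.02,0],[0,0,-6.8]],
    [[-0.007,-0.02,0],[0,0,-6.8]],
    [[-0.007,-0.02,0],[0,0,-6.8]],
    [[-0.007,-0.02,0],[0,0,-6.8]],
    [[-0.007,-0.02,0],[0,0,-6.8]],
  ],
)

```text
time_s: 25.05
eef_pos: [0.5676, 0.0503, 0.1184]
tcp_rot: [0.0, 0.992, 0.128, -0.001]
contact_force: [-0.2, -0.5, -2.0]
opening: 0.629
```

>>> carry_out(
  rows=[
    [[-0.007,-0.02,0],[0,0,-6.8]],
    [[-0.007,-0.02,0],[0,0,-6.8]],
    [[0,0,0],[0,0,0]],
    [[0,0,0],[0,0,0]],
    [[0,0,0],[0,0,0]],
  ],
)

```text
time_s: 25.47
eef_pos: [0.5548, 0.0121, 0.119]
tcp_rot: [0.0, 1.0, 0.014, -0.001]
contact_force: [-0.1, 0.2, -1.5]
opening: 0.631
```

>>> carry_out(
  rows=[
    [[-0.004,-0.0045,-0.01],[0,0,-0.5]],
    [[0,0,-0.015],[0,0,0]],
    [[0,0,-0.01],[0,0,0]],
    [[0,0,0],[0,0,0]],
    [[0,0,0],[0,0,0]],
  ],
)

```text
time_s: 25.88
eef_pos: [0.5507, 0.007, 0.0841]
tcp_rot: [0.0, 1.0, 0.008, -0.001]
contact_force: [0.2, -0.7, -1.7]
opening: 0.627
```

```bash
python3 look.py 14 side,top 200,110,120,100,6
```

```text
25.9833 [0.5516 0.0068 0.0852] yaw 0.94 [1.0e-04 1.0e+00 8.2e-03 2.0e-04] [-1.1 -0.6 -1.1] 0.6279726302140072
```

View pics/side14.png

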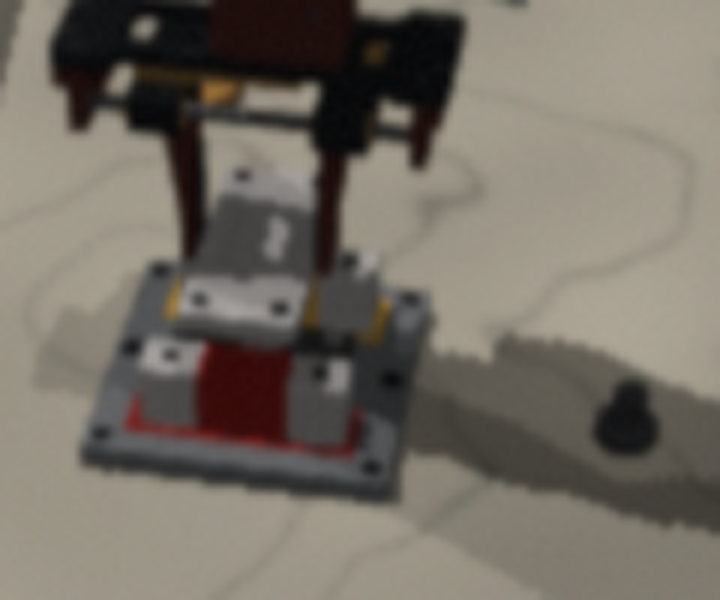

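>>> carry_out(
  rows=[
    [[-0.001,0.0005,-0.01],[0,0,0.2]],
    [[0,0,-0.008],[0,0,0]],
    [[0,0,-0.004],[0,0,0]],
    [[0,0,0],[0,0,0]],
    [[0,0,0],[0,0,0]],
  ],
)

```text
time_s: 26.4
eef_pos: [0.55, 0.0072, 0.0626]
tcp_rot: [0.0, 1.0, 0.01, -0.0]
contact_force: [0.2, 0.2, -1.8]
opening: 0.632
```

>>> carry_out(
  rows=[
    [[0,0,-0.002],[0,0,0]],
    [[0,0,0],[0,0,0]],
    [[0,0,0],[0,0,0]],
  ],
)

```text
time_s: 26.65
eef_pos: [0.5504, 0.0073, 0.0611]
tcp_rot: [-0.0, 1.0, 0.01, 0.0]
contact_force: [0.6, -0.5, -1.2]
opening: 0.632
```

>>> carry_out(
  rows=[
    [[0,0,-0.0025],[0,0,0]],
    [[0,0,-0.0015],[0,0,0]],
    [[0,0,0],[0,0,0]],
    [[0,0,0],[0,0,0]],
  ],
)

```text
time_s: 26.98
eef_pos: [0.5502, 0.0073, 0.0569]
tcp_rot: [0.0, 1.0, 0.01, -0.0]
contact_force: [0.2, 1.0, -1.9]
opening: 0.629
```

>>> carry_out(
  rows=[
    [[0,0,-0.0008],[0,0,0]],
    [[0,0,0],[0,0,0]],
    [[0,0,0],[0,0,0]],
  ],
)

```text
time_s: 27.23
eef_pos: [0.5503, 0.0073, 0.0561]
tcp_rot: [-0.0, 1.0, 0.01, 0.0]
contact_force: [-0.1, -0.1, -2.3]
opening: 0.63
```

>>> carry_out(
  rows=[
    [[0,0,-0.0007],[0,0,0]],
    [[0,0,0],[0,0,0]],
    [[0,0,0],[0,0,0]],
  ],
)

```text
time_s: 27.48
eef_pos: [0.5503, 0.0073, 0.0561]
tcp_rot: [-0.0, 1.0, 0.01, 0.0]
contact_force: [-1.7, 0.7, 6.2]
opening: 0.629
```

>>> carry_out(
  rows=[
    [[0,0,0],[0,0,0]],
    [[0,0,0],[0,0,0]],
    [[0,0,0],[0,0,0]],
  ],
  gripper=0.07,
)

```text
time_s: 27.73
eef_pos: [0.5504, 0.0073, 0.0555]
tcp_rot: [0.0, 1.0, 0.01, 0.0]
contact_force: [-0.2, -0.3, 0.8]
opening: 0.79
```

>>> carry_out(
  rows=[
    [[0,0,0.012],[0,0,0]],
    [[0,0,0.03],[0,0,0]],
    [[0,0,0.03],[0,0,0]],
    [[-0.01,0.017,0.02],[0,0,0]],
    [[-0.021,0.034,0],[0,0,1.6]],
  ],
)

```text
time_s: 28.15
eef_pos: [0.5233, 0.0544, 0.1524]
tcp_rot: [0.0, 1.0, 0.02, 0.004]
contact_force: [0.9, 0.5, 0.3]
opening: 0.802
```

>>> carry_out(
  rows=[
    [[-0.021,0.034,0],[0,0,1.6]],
    [[-0.021,0.034,0],[0,0,1.6]],
    [[-0.021,0.034,0],[0,0,1.6]],
    [[-0.021,0.034,0],[0,0,1.6]],
    [[-0.021,0.034,0],[0,0,1.6]],
  ],
)

```text
time_s: 28.57
eef_pos: [0.4132, 0.2297, 0.1484]
tcp_rot: [-0.0, 0.996, 0.094, 0.0]
contact_force: [-0.6, 0.6, -0.4]
opening: 0.798
```

>>> carry_out(
  rows=[
    [[-0.021,0.034,-0.01],[0,0,1.6]],
    [[-0.011,0.017,-0.01],[0,0,0]],
    [[0,0,-0.01],[0,0,0]],
    [[0,0,0],[0,0,0]],
    [[0,0,0],[0,0,0]],
  ],
)

```text
time_s: 28.98
eef_pos: [0.3827, 0.2782, 0.1177]
tcp_rot: [0.001, 0.994, 0.107, -0.0]
contact_force: [-0.0, -0.0, 0.9]
opening: 0.794
```

```bash
python3 look.py 15 side,top 190,120,170,150,4;  python3 fit.py 15 side cop,382,279,12.3,18 cover,550.5,7,91.1,64; python3 fit.py 15 top cover,550,6,91.1,64 base,550,6.6,1.1,16
```

```text
29.0833 [0.3835 0.2781 0.1182] yaw 12.16 [-0.000e+00  9.944e-01  1.060e-01  4.000e-04] [ 0.1 -0.9  0.2] 0.7951227071933079
cop (array([381.5, 285.8]), np.float64(8.27), {0: 0.58, 1: 0.6, 2: 4.9, 3: 4.66})
cover (array([550.7,   9.4]), np.float64(91.59), {0: -0.24, 1: -0.4, 2: -0.09, 3: -0.05})
cover (array([549.6,   5.5]), np.float64(90.89), {0: 0.0, 1: -0.05, 2: 0.2, 3: 0.15})
base (array([550.3,   6.6]), np.float64(1.06), {0: -0.65, 1: -0.76, 2: 0.67, 3: 0.81})
```

View pics/side15.png

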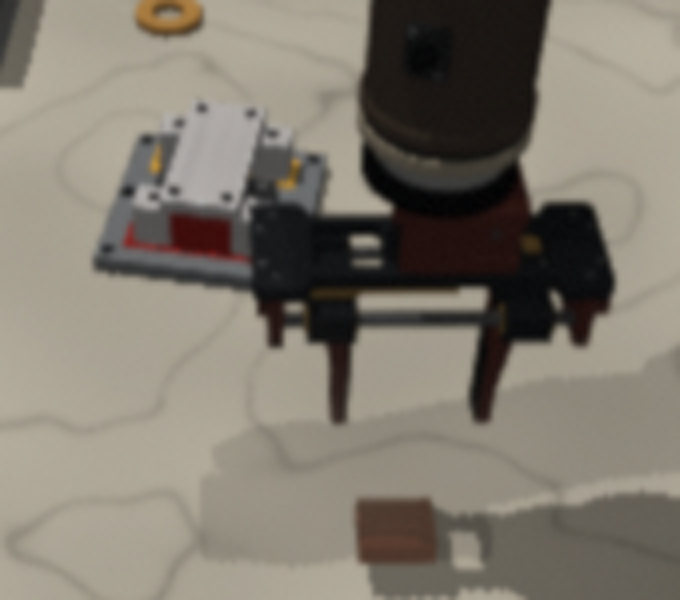

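View pics/top15.png

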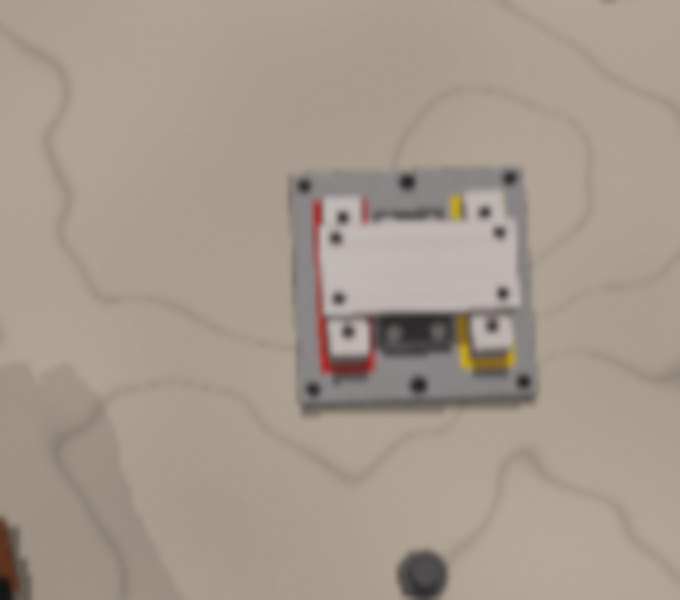

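>>> carry_out(
  rows=[
    [[-0.001,0.0005,-0.02],[0,0,0.2]],
    [[0,0,-0.025],[0,0,0]],
    [[0,0,-0.02],[0,0,0]],
    [[0,0,-0.01],[0,0,0]],
    [[0,0,0],[0,0,0]],
  ],
)

```text
time_s: 29.5
eef_pos: [0.3813, 0.2782, 0.0414]
tcp_rot: [0.001, 0.994, 0.108, -0.001]
contact_force: [-0.0, 0.6, -1.0]
opening: 0.796
```

>>> carry_out(
  rows=[
    [[0,0,0],[0,0,0]],
    [[0,0,0],[0,0,0]],
  ],
)

```text
time_s: 29.67
eef_pos: [0.3823, 0.2798, 0.0435]
tcp_rot: [-0.0, 0.994, 0.108, 0.001]
contact_force: [0.4, 0.8, 0.2]
opening: 0.798
```

```bash
python3 look.py 16 side 210,190,130,100,6
```

```text
29.7167 [0.3822 0.28   0.0436] yaw 12.48 [-6.000e-04  9.941e-01  1.087e-01  7.000e-04] [ 0.2 -1.2 -0.9] 0.79579993176942
```

View pics/side16.png

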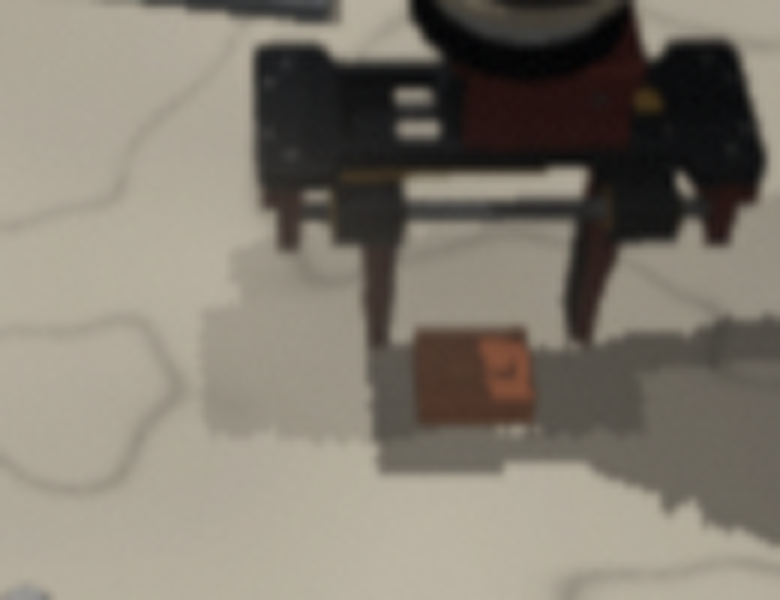

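Aligned. Descend (y −1 mm), then close.

>>> carry_out(
  rows=[
    [[0,-0.001,-0.015],[0,0,0]],
    [[0,0,-0.012],[0,0,0]],
    [[0,0,-0.007],[0,0,0]],
    [[0,0,-0.003],[0,0,0]],
    [[0,0,0],[0,0,0]],
  ],
)

```text
time_s: 30.13
eef_pos: [0.3813, 0.2788, 0.0055]
tcp_rot: [0.0, 0.994, 0.109, -0.0]
contact_force: [-0.4, -0.6, 0.4]
opening: 0.797
```

>>> carry_out(
  rows=[
    [[0,0,0],[0,0,0]],
    [[0,0,0],[0,0,0]],
    [[0,0,0],[0,0,0]],
    [[0,0,0],[0,0,0]],
    [[0,0,0],[0,0,0]],
  ],
  gripper=0.0,
  newtons=45,
)

```text
time_s: 30.55
eef_pos: [0.3814, 0.279, 0.0058]
tcp_rot: [-0.0, 0.994, 0.109, 0.0]
contact_force: [-0.6, -0.4, 3.7]
opening: 0.518
```

>>> carry_out(
  rows=[
    [[0,0,0],[0,0,0]],
    [[0,0,0],[0,0,0]],
  ],
)

```text
time_s: 30.72
eef_pos: [0.3814, 0.279, 0.0058]
tcp_rot: [-0.0, 0.994, 0.109, 0.0]
contact_force: [-1.1, -0.7, 5.3]
opening: 0.514
```

```bash
python3 look.py 17 side 210,190,130,100,6
```

```text
30.7667 [0.3814 0.279  0.0058] yaw 12.53 [-3.000e-04  9.940e-01  1.091e-01  1.000e-04] [-1.2  0.4  6.1] 0.5190857757133245
```

View pics/side17.png

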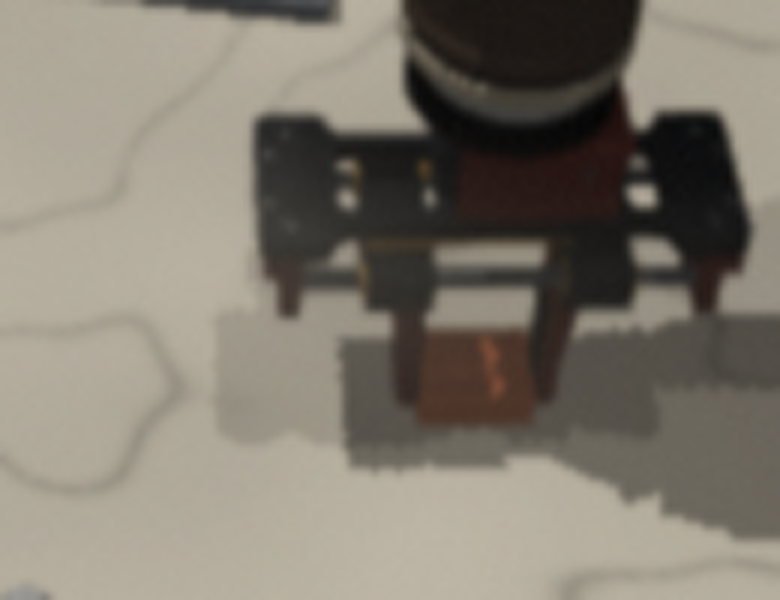

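>>> carry_out(
  rows=[
    [[0,0,0.01],[0,0,0]],
    [[0,0,0.03],[0,0,0]],
    [[0,0,0.035],[0,0,0]],
    [[0,0,0.035],[0,0,0]],
    [[0.007,-0.012,0.025],[0,0,4]],
  ],
)

```text
time_s: 31.18
eef_pos: [0.3875, 0.2682, 0.1427]
tcp_rot: [-0.0, 0.99, 0.144, 0.0]
contact_force: [0.6, 0.2, -3.6]
opening: 0.523
```

>>> carry_out(
  rows=[
    [[0.015,-0.024,0],[0,0,7.1]],
    [[0.015,-0.024,0],[0,0,7.1]],
    [[0.015,-0.024,0],[0,0,7.1]],
    [[0.015,-0.024,0],[0,0,7.1]],
    [[0.015,-0.024,0],[0,0,7.1]],
  ],
)

```text
time_s: 31.6
eef_pos: [0.4632, 0.1454, 0.1408]
tcp_rot: [-0.0, 0.897, 0.441, -0.0]
contact_force: [0.4, -0.8, -2.8]
opening: 0.52
```

>>> carry_out(
  rows=[
    [[0.015,-0.024,0],[0,0,7.1]],
    [[0.015,-0.024,0],[0,0,7.1]],
    [[0.015,-0.024,0],[0,0,7.1]],
    [[0.015,-0.024,0],[0,0,7.1]],
    [[0.015,-0.024,0],[0,0,7.1]],
  ],
)

```text
time_s: 32.02
eef_pos: [0.5381, 0.0252, 0.1405]
tcp_rot: [-0.0, 0.72, 0.694, -0.001]
contact_force: [0.7, 0.3, -3.2]
opening: 0.519
```

>>> carry_out(
  rows=[
    [[0.006,-0.01,0],[0,0,3.6]],
    [[0,0,0],[0,0,0]],
    [[0,0,0],[0,0,0]],
    [[0,0,0],[0,0,0]],
  ],
)

```text
time_s: 32.35
eef_pos: [0.5434, 0.0176, 0.1403]
tcp_rot: [-0.001, 0.701, 0.714, -0.0]
contact_force: [0.4, -1.0, -2.8]
opening: 0.524
```

```bash
python3 look.py 18 side 190,90,130,100,6
```

```text
32.4 [0.5434 0.018  0.1403] yaw 91.11 [-5.000e-04  7.002e-01  7.139e-01 -3.000e-04] [-0.8 -0.2 -3.4] 0.5201876426277269
```

View pics/side18.png

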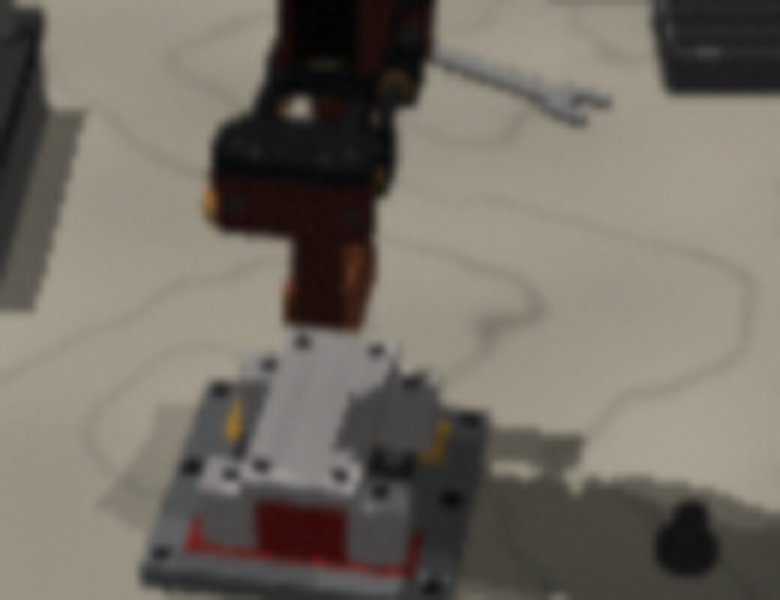

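>>> carry_out(
  rows=[
    [[0.0065,-0.011,-0.01],[0,0,0]],
    [[0,0,-0.02],[0,0,0]],
    [[0,0,-0.015],[0,0,0]],
    [[0,0,-0.005],[0,0,0]],
    [[0,0,0],[0,0,0]],
  ],
)

```text
time_s: 32.82
eef_pos: [0.5494, 0.007, 0.0893]
tcp_rot: [-0.001, 0.7, 0.714, -0.001]
contact_force: [0.3, -0.4, -2.8]
opening: 0.523
```

>>> carry_out(
  rows=[
    [[0,0,0],[0,0,0]],
    [[0,0,0],[0,0,0]],
  ],
)

```text
time_s: 32.98
eef_pos: [0.5513, 0.0063, 0.0914]
tcp_rot: [0.0, 0.7, 0.714, 0.001]
contact_force: [-0.4, -0.2, -2.8]
opening: 0.519
```

>>> carry_out(
  rows=[
    [[-0.0007,0.0005,-0.009],[0,0,0]],
    [[0,0,-0.006],[0,0,0]],
    [[0,0,-0.003],[0,0,0]],
    [[0,0,0],[0,0,0]],
    [[0,0,0],[0,0,0]],
  ],
)

```text
time_s: 33.4
eef_pos: [0.5499, 0.0062, 0.0722]
tcp_rot: [-0.0, 0.7, 0.714, -0.0]
contact_force: [-0.1, 0.7, -3.4]
opening: 0.517
```

>>> carry_out(
  rows=[
    [[0,0,-0.0015],[0,0,0]],
    [[0,0,0],[0,0,0]],
    [[0,0,0],[0,0,0]],
  ],
)

```text
time_s: 33.65
eef_pos: [0.5501, 0.0063, 0.071]
tcp_rot: [0.0, 0.7, 0.714, 0.0]
contact_force: [-0.2, -0.7, -3.2]
opening: 0.518
```

>>> carry_out(
  rows=[
    [[0.0003,0.0005,-0.001],[0,0,0]],
    [[0,0,0],[0,0,0]],
    [[0,0,0],[0,0,0]],
  ],
)

```text
time_s: 33.9
eef_pos: [0.5504, 0.0069, 0.07]
tcp_rot: [-0.0, 0.7, 0.714, 0.0]
contact_force: [0.0, -0.1, -2.7]
opening: 0.515
```

>>> carry_out(
  rows=[
    [[0,0,-0.0007],[0,0,0]],
    [[0,0,0],[0,0,0]],
    [[0,0,0],[0,0,0]],
  ],
)

```text
time_s: 34.15
eef_pos: [0.5505, 0.0069, 0.0698]
tcp_rot: [-0.0, 0.7, 0.714, 0.0]
contact_force: [-3.4, -0.2, 5.1]
opening: 0.522
```

Contact; release and retreat.

>>> carry_out(
  rows=[
    [[0,0,0],[0,0,0]],
    [[0,0,0],[0,0,0]],
    [[0,0,0],[0,0,0]],
  ],
  gripper=0.065,
)

```text
time_s: 34.4
eef_pos: [0.5507, 0.0068, 0.0693]
tcp_rot: [0.0, 0.7, 0.714, 0.0]
contact_force: [0.6, 0.1, -0.0]
opening: 0.709
```

>>> carry_out(
  rows=[
    [[0,0,0.012],[0,0,0]],
    [[0,0,0.03],[0,0,0]],
    [[0,0,0.035],[0,0,0]],
    [[0,0,0.03],[0,0,0]],
    [[-0.02,-0.03,0.01],[0,0,0]],
  ],
)

```text
time_s: 34.82
eef_pos: [0.5353, -0.0182, 0.191]
tcp_rot: [0.002, 0.698, 0.717, 0.004]
contact_force: [0.4, -0.1, 0.8]
opening: 0.738
```

>>> carry_out(
  rows=[
    [[-0.025,-0.03,0],[0,0,0]],
    [[-0.025,-0.03,0],[0,0,0]],
    [[-0.025,-0.03,0],[0,0,0]],
    [[-0.02,-0.03,0],[0,0,0]],
    [[-0.01,-0.03,0],[0,0,0]],
  ],
)

```text
time_s: 35.23
eef_pos: [0.4228, -0.1745, 0.1871]
tcp_rot: [-0.0, 0.701, 0.714, 0.001]
contact_force: [0.1, 0.7, 0.1]
opening: 0.74
```

>>> carry_out(
  rows=[
    [[0,-0.03,0],[0,0,0]],
    [[0,-0.03,0],[0,0,0]],
    [[0,0,0],[0,0,0]],
    [[0,0,0],[0,0,0]],
  ],
)

```text
time_s: 35.57
eef_pos: [0.425, -0.2348, 0.1869]
tcp_rot: [0.0, 0.702, 0.713, -0.0]
contact_force: [-0.2, 0.4, -0.8]
opening: 0.742
```

```bash
python3 look.py 19 side,top 190,110,150,120,5; for c in side top; do python3 fit.py 19 $c cop,550,7,91.1,82 cover,550.5,7,91.1,64; done
```

```text
35.6667 [ 0.4254 -0.2324  0.1864] yaw 91.13 [-3.000e-04  7.001e-01  7.141e-01  2.000e-04] [ 0.2  0.4 -0.1] 0.7406415692645282
cop (array([548.7,   8.3]), np.float64(90.97), {0: 0.23, 1: -0.04, 2: 1.73, 3: 0.73})
cover (array([549.9,  11.3]), np.float64(90.38), {0: -1.0, 1: -6.13, 2: -0.13, 3: 0.05})
cop (array([548.3,   6.8]), np.float64(87.54), {0: 0.47, 1: 0.48, 2: -0.62, 3: -0.05})
cover (array([549.6,   5.5]), np.float64(90.95), {0: -0.03, 1: -0.08, 2: 0.41, 3: 0.35})
```

View pics/side19.png

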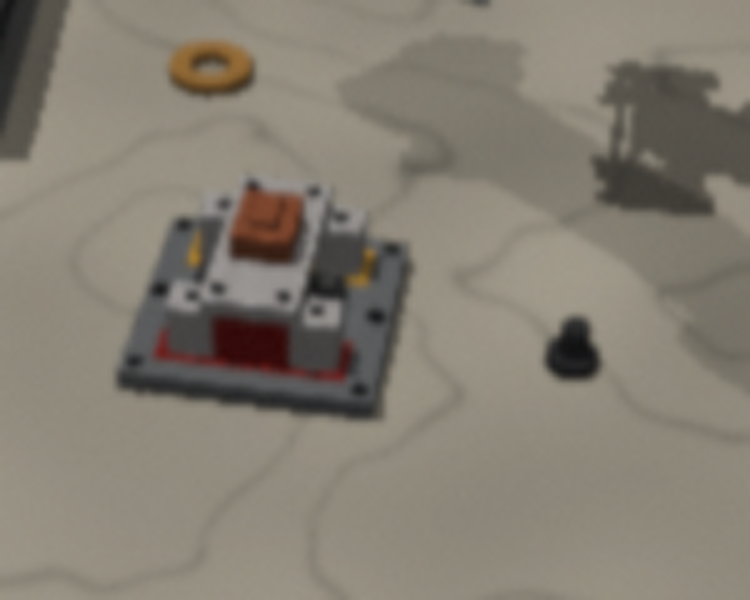

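View pics/top19.png

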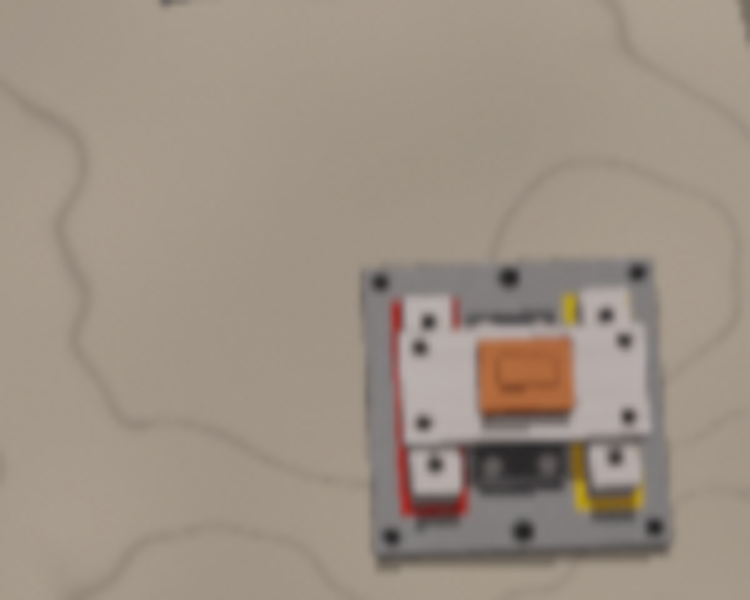

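```bash
python3 - <<'E'
from bench import ticket
print(ticket.finish_job())
E
```

```text
the job is handed in; nothing more can be done
None
```

The ejector box is built up in the order you asked, and I handed the job in at about 36 s of the 122 s. No verdict was reported. The arm was up and clear at about (0.43, −0.23, 0.19) m when I handed in.

The last camera checks:

| Part | Offset from target | Notes |
|---|---|---|
| Red bar | about 1 mm short along its strip | top camera says up to 1.9 mm, side camera 0.7 mm |
| Yellow bar | about 1 mm short along its strip | top camera only; bar centres 88 mm apart, so the gap is 64 mm |
| Ejector plate | placed within about 0.5 mm of the base centre | judged from the tool position and the picture; stud up and clear of both bars |
| Cover plate | within 1 mm | square to the bars within about 0.3° |
| Copper insert | about 1 to 2 mm | rib up, long side along the cover's |

- **Checks that disagreed:**
  - The insert's yaw fitted as 91.0° from the side but 87.5° from above. The rib and side faces disturb the top fit, and the jaws were at 91.1° on release, so I trust the side value.
  - The side fits of the cover (y up to 6 mm off) and, in two pictures, of the yellow bar failed. The arm or the insert confused the edges, so I discarded them. The top fit of the ejector plate between the bars (yaw 4.0°, x about 3 mm off) was also rejected.
- **Extra move:** I once turned the wrist the wrong way, reached the last joint's limit of travel while hovering empty, and turned back. It only cost time.
- **Left alone:** I did not touch the ring or the pillar. The ring is in place in the last picture; the pillar is outside it and was last seen in a picture at about 17 s.

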